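Soak the half-hitch tool tip-down in its cleaning vial

TASK

The straight half-hitch tool is standing in the rack with its steel shank up; put it to soak, shank down, in the cleaning vial. Take the dust cap off the vial and set it down on the bench clear of the block, lay the tool down across the notched rest (or flat on the bench) and let go to change your grip and turn it end for end, then lower its shank gently into the narrow glass vial until the collar sits on the rim. Leave it standing there; don't drop the cap, let the tool fall into the vial or force it, and don't disturb the other things on the bench.

Things in the scene. Friction and masses are not known exactly. Their poses are not given: they have to be found in the camera images.
- hitch_tool: Half-hitch tool (about 60 g), straight, round, 148 mm long: brass handle 12 mm thick from 0 to 86 mm, collar 16 mm thick from 86 to 90 mm, then a plain steel shank 6 mm thick, its last 8 mm tapering to 2.4 mm. Origin: centre of the handle end; z runs along it towards the shank tip. Starts upright in one well of the rack, shank up, 44 mm of handle showing between rack and collar.
- tool_tip (a point): Tip of the shank of the half-hitch tool, on its axis, 148 mm from the handle end.
- tool_collar (a point): On the axis of the half-hitch tool, at the shank side face of its collar, 90 mm from the handle end: this face must come down on the vial's rim.
- whip_finisher: Bystander: whip finisher in the other well of the rack, 80 mm from the half-hitch tool. Brass handle 12 mm thick, 75 mm long, with a bent steel wire on top instead of a straight shank, 148 mm in all. Origin at the handle end, z along the handle.
- rack: Fixed wooden rack, 142 mm deep (x), 220 mm wide (y), on the left or right half of the bench (the vial on the other). Origin: on the bench under it; front faces -x. Front step, 50 mm high, x -77 to +1 mm, has two wells 14 mm across, 42 mm deep, at x -38, y -40 and +40 mm. Rear step, 72 mm high, x +1 to +65 mm, has three pegs 122 mm high, spools on two.
- vial_block: Fixed wooden block, 80 x 80 mm and 42 mm high, holding the cleaning vial upright in its middle. Origin: centre of its underside, on the bench.
- vial_mouth (a point): Centre of the vial's open mouth, 85 mm above the bench. The vial is a rigid glass tube, 14 mm outside, 9 mm bore, vertical, bore 65 mm deep; 43 mm of it stands above the block. Fixed.
- dust_cap: White dust cap sitting loosely over the vial's mouth (about 20 g): a cylinder 25 mm in diameter, 24 mm high, open below, 17 mm across inside, skirt 19 mm deep; lifts straight off. Origin: centre of its open lower end (66 mm above the bench at the start), z towards its closed top. It stands stably on its open end.
- tool_rest: Fixed wooden rest to lay a tool across: base 104 (x) x 106 (y) x 8 mm, two cheeks 8 mm thick at y -45 and +45 mm, each with 90-degree V notches at x -25, 0, +25 mm, bottoms 35 mm and teeth 48 mm above the bench. Origin: centre of its underside. A tool lies along its y axis, either way round; a 12 mm handle's axis is then 44 mm, a 6 mm shank's 40 mm above the bench (shank 3 degrees low).
- rest_notch (a point): Bottom of the middle notch line of the tool rest, halfway between the cheeks, 35 mm above the bench.
- spool_1: A bystander: thread spool, 29 mm in diameter, 32 mm high, on a peg of the rack's rear step. Origin: centre of its underside.
- spool_2: A bystander: thread spool, same size, on another peg of the rack's rear step. Origin: centre of its underside.
- spool_3: A bystander: thread spool, same size, standing on the bench to the robot's left. Origin: centre of its underside.
- resin_bottle: A bystander: small bottle, 34 mm in diameter, 105 mm high, standing behind the middle of the bench. Origin: centre of its underside.
- wax_jar: A bystander: low jar, 42 mm in diameter, 48 mm high, standing on the bench to the robot's right. Origin: centre of its underside.
- bobbin: A bystander: bobbin holder on a round foot 40 mm in diameter, spool on top, 125 mm high, standing at the back. Origin: centre of its underside.

How it is judged (in metres and radians):
On the way:
1. the half-hitch tool has been laid down, lying within 20 degrees of level and let go at rest (angle between the z axis of hitch_tool and the z axis of vial_block, either way round above 1.22 rad and contact force between the fingers and hitch_tool below 0.05 N and linear speed of hitch_tool below 0.03 m/s), for 0.2 s.
At the end, for the whole second after the job is handed in: The half-hitch tool stands shank-down in the vial, its collar within 4 mm of the rim and 5 mm of the vial's axis, within 7 degrees of upright and at rest; the dust cap lies or stands at rest on the bench, more than 55 mm from the vial's axis (horizontal distance between tool_collar and vial_mouth below 0.005 m and z of tool_collar in the frame of vial_mouth below 0.004 m and z of tool_tip in the frame of vial_mouth below -0.05 m and angle between the z axis of hitch_tool and the z axis of vial_block, either way round below 0.12 rad and linear speed of each of hitch_tool, dust_cap below 0.02 m/s and height (world z) of dust_cap below 0.03 m and horizontal distance between dust_cap and vial_mouth above 0.055 m); the robot touches nothing.
It fails at once if the tool was dropped into the vial (faster than 0.35 m/s with its tip in the mouth) (z of tool_tip in the frame of vial_mouth below -0.003 m and horizontal distance between tool_tip and vial_mouth below 0.006 m and linear speed of hitch_tool above 0.35 m/s).
It fails at once if the dust cap was dropped or flung (faster than 1 m/s out of the fingers) (linear speed of dust_cap above 1 m/s and contact force between the fingers and dust_cap below 0.05 N).
It fails at once if the glass vial was forced (the tool pressed on it with more than 40 N) (contact force between hitch_tool and vial_block above 40 N).
It fails at once if a bystander was disturbed (moved more than 30 mm) (distance of any of whip_finisher, spool_1, spool_2, spool_3, resin_bottle, wax_jar, bobbin from where it was at the start of the episode above 0.03 m).
It also fails if it takes over 72 s, if anything falls off the work surface, if the arm or the gripper's body presses on something with over 40 N, if the wrist force passes 120 N, or if a joint passes its speed limit or range.

ROBOT

A 6-joint arm with a two-finger parallel gripper is mounted at the origin on the work surface. World frame = base frame: x ahead of the robot, y to its left, z up, the work surface at z = 0. Lengths are in mm, angles in rad, forces in N, time in s.
With the tool pointing down it reaches from about 300 to 775 mm from the base axis. Payload 14.6 kg.
Tool frame: the origin (TCP) lies midway between the tips of the shut fingers; the grasp point (between the pads) lies 19 mm behind it (manip.hold_point_z is the distance from the TCP to the grasp point, in mm); z points along the fingers, y is the direction in which the jaws open and shut (so a half turn about z gives the same grasp; the last joint's range is limited). The gripper opens to 94 mm and grips with 3 to 60 N. Pads are 16 mm wide; open, the fingers measure 119 mm over their backs; the gripper's body (75 mm by 177 mm) begins 78 mm behind the grasp point.
Start: joints at [1.126, 0.3, 1.521, -0, 1.321, -0.067], TCP at [202.879, 511.204, 205.446] pointing down, gripper open.
Joint ranges: [-3.03, 3.03], [-0.79, 2.21], [0.23, 2.52], [-1.04, 4.18], [0, 3.07], [-2.55, 2.55]. Speed limits (rad/s): [2.22, 2.22, 2.57, 3.14, 3.14, 3.14].

INTERFACE

Orientations are given as [roll, pitch, yaw] about the fixed x, y, z axes, in that order (R = Rz(yaw) Ry(pitch) Rx(roll)).
In Python, from cell import manip gives the robot as it stands.
- The arm moves only by the shell command python3 -m crank 'ROWS' [OPENING] [FORCE]. ROWS is JSON, a list of rows, each an object with "offset": the shift along the world's x, y, z in m, a list of three; "spin": the turn about the world's z in degrees. In form: [{"offset": [dx, dy, dz], "spin": spin}, ...]. A call has exactly 8 rows; each row is the pose to reach, as a shift and turn from the pose measured when the call began; what a row does not reach only later rows make up. A row lasts 1/12 s, in which the tool goes at most 41.7 mm and 7.16 degrees, less where a joint would pass 70% of its speed; a pose out of reach is approached as far as the arm can. A call with a gripper value outside its range is refused whole. OPENING is the opening, from 0 (shut) to 1 (fully open), set as the call begins (- or left out, the last holds). The fingers move at their own pace and stop on an object; FORCE is the grip in N (left out, the last holds). Time passes only in rows, so rows that repeat a pose let the fingers close, or fill a call up. It gives the time, the measured TCP pose, the force and the opening at its end, in the units of the state.
- manip.read_state(): the state, without advancing time (a new reading comes with each control period).
- manip.camera(name): name is "side" or "top"; returns a dict with "pixels" (480x640x3 uint8, red, green, blue), "fx", "fy", "cx", "cy" (pixels), "extrinsics" (4x4, takes a point from world to camera coordinates). Camera axes: x right, y down, z forward; pixel columns grow to the right and rows downward; lengths in mm; the calibration is good to about 2 mm. A picture is of the moment at which its call begins. There is no depth.
- manip.sign_off(): hands the job in, once; it reports no verdict.
Trained networks look in a picture, given as the dict that the camera call returned (one of the last four; its "shot" number tells which), for a name from the list of things; names that differ only in an ending like _2 or _b are one class to them, and where a whole thing is asked for, a point or a joint stands for the part that bears it (a point fixed in the world has none). Each returns a list of dicts, best first, with "conf" (0 to 1); they miss things now and then, are a little off and sometimes report something else, mostly with a low value. They report only what shows in the picture. A call takes as long as a camera call.
- manip.search_frame(picture, name): "location" ([x, y, z] in mm, in world coordinates, good to about 4 mm: the middle of the surface that is visible of it).
- manip.masks_of(picture, name): "mask" (480x640 bool, what is visible of it).
The state is a dict: "clock": time; "joints": joint angles; "qd": joint speeds; "effort": joint torques, N m; "eef_pos": TCP position; "eef_rot": TCP orientation; "wrist_force": force on the tool from outside, world axes, zero at the start; "moment": the same for the moment, N m; "finger_gap": finger opening in mm.
Only numpy, scipy, OpenCV 4.12 (cv2) and the standard library are available. Lean on these libraries where they do the work, as an engineer would, in place of code of your own. Each camera call takes 0.05 s, during which the arm holds its last target. There are 200 camera calls.

## Working session

There is one attempt and no reset: what is moved stays moved. The work goes in short steps, Python scripts to look and compute and a shell command to move; the robot and the scene stay as the last step left them, time stands still between calls to the robot, and variables do not carry over. Pictures are saved under pics/ and viewed, about 8 in all and at most 12, crops included, and the job is handed in when it is done.

```bash
mkdir -p pics; cat > h.py <<'E'
import numpy as np, cv2
from cell import manip
def shot(cam,fn=None):
    p=manip.camera(cam)
    if fn: cv2.imwrite('pics/'+fn,cv2.cvtColor(p['pixels'],cv2.COLOR_RGB2BGR))
    return p
def proj(p,X):
    X=np.atleast_2d(X); E=np.array(p['extrinsics']); c=X@E[:3,:3].T+E[:3,3]
    return np.c_[p['fx']*c[:,0]/c[:,2]+p['cx'],p['fy']*c[:,1]/c[:,2]+p['cy']]
def ray(p,u,v):
    E=np.array(p['extrinsics']); R=E[:3,:3]
    return -R.T@E[:3,3], R.T@np.array([(u-p['cx'])/p['fx'],(v-p['cy'])/p['fy'],1.])
def atz(p,u,v,z):
    o,d=ray(p,u,v); return o+d*(z-o[2])/d[2]
def tri(obs):
    A=np.zeros((3,3));b=np.zeros(3)
    for p,u,v in obs:
        o,d=ray(p,u,v); d=d/np.linalg.norm(d); M=np.eye(3)-np.outer(d,d); A+=M;b+=M@o
    return np.linalg.solve(A,b)
E
python3 - <<'E'
from h import *
print(manip.read_state())
P={c:shot(c,c+'0.png') for c in('top','side')}
for c,p in P.items():
    print(c,-np.array(p['extrinsics'])[:3,:3].T@np.array(p['extrinsics'])[:3,3],p['fx'])
    for n in ['hitch_tool','whip_finisher','rack','vial_block','dust_cap','tool_rest','spool_1','resin_bottle','wax_jar','bobbin','tool_tip','tool_collar','vial_mouth','rest_notch']:
        print(c,n,[(np.round(d['location']).tolist(),round(d['conf'],2)) for d in manip.search_frame(p,n)[:4]])
E
```

```text
{'clock': 0.0, 'joints': array([ 1.12636947e+00,  3.00426839e-01,  1.52162621e+00, -1.77693329e-05,
        1.32070054e+00, -6.66216393e-02]), 'qd': array([ 4.12241408e-04, -5.09743397e-04, -2.70485520e-05, -1.62787881e-04,
        2.89163739e-04,  3.50054351e-04]), 'effort': array([ 5.97305007e-04, -5.31811488e+01, -3.52737236e+01,  7.08424137e-02,
        2.43438041e-02, -7.52624169e-05]), 'eef_pos': array([202.78141146, 510.94980577, 204.8915234 ]), 'eef_rot': array([-3.14043315e+00, -6.01126553e-05,  2.76379181e+00]), 'wrist_force': array([ 0.38865497, -0.37413151,  0.71171255]), 'moment': array([-0.01048667, -0.06859932,  0.05487368]), 'finger_gap': 93.84746445032143}
top [ 429.36128589    4.51235353 1148.40445738] 510.0326720544351
top hitch_tool [([600.0, -230.0, 98.0], 0.4)]
top whip_finisher [([605.0, -229.0, 94.0], 0.3)]
top rack [([634.0, -182.0, 49.0], 0.78)]
top vial_block [([630.0, 166.0, 45.0], 0.87)]
top dust_cap [([637.0, 173.0, 93.0], 0.63), ([628.0, 167.0, 44.0], 0.5)]
top tool_rest [([456.0, 14.0, 11.0], 0.82)]
top spool_1 [([671.0, -268.0, 103.0], 0.74), ([677.0,
[... 510 characters left out ...]
[612.0, -156.0, 83.0], 0.64)]
side rack [([642.0, -231.0, 47.0], 0.66)]
side vial_block [([634.0, 147.0, 42.0], 0.92), ([639.0, -231.0, 47.0], 0.73)]
side dust_cap [([644.0, 162.0, 85.0], 0.41), ([605.0, -234.0, 98.0], 0.33)]
side tool_rest [([461.0, 21.0, 10.0], 0.77)]
side spool_1 [([484.0, 343.0, 21.0], 0.64), ([674.0, -278.0, 98.0], 0.56)]
side resin_bottle [([711.0, -24.0, 59.0], 0.81)]
side wax_jar [([475.0, -363.0, 50.0], 0.95)]
side bobbin [([792.0, -20.0, 65.0], 0.95)]
side tool_tip [([602.0, -235.0, 98.0], 0.66)]
side tool_collar [([607.0, -236.0, 96.0], 0.48)]
side vial_mouth [([606.0, -233.0, 98.0], 0.56), ([460.0, 18.0, 12.0], 0.41)]
side rest_notch [([456.0, 20.0, 11.0], 0.78)]
```

View pics/top0.png

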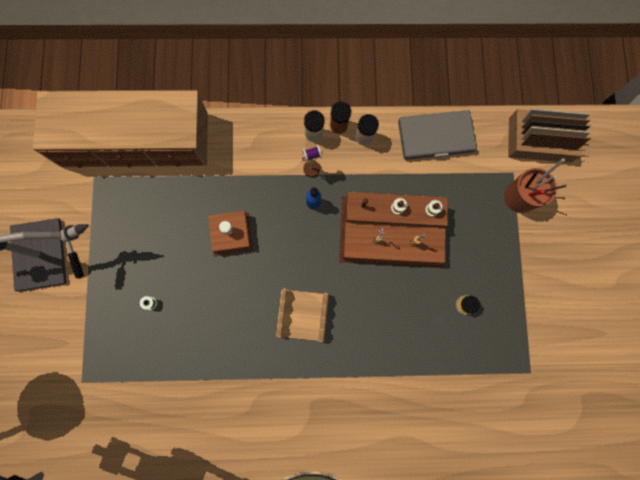

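View pics/side0.png

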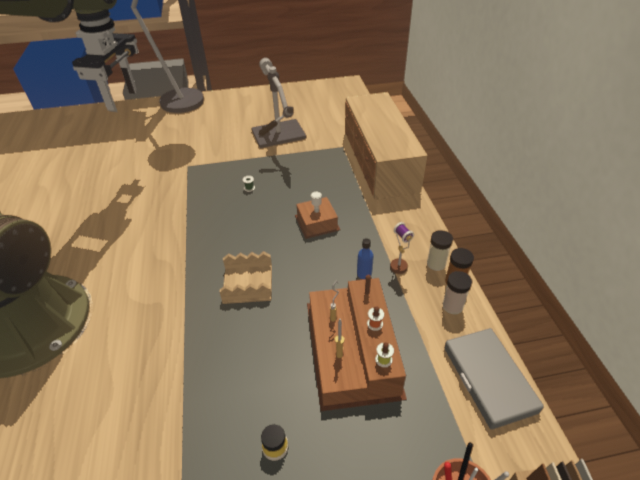

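```bash
python3 - <<'E'
import cv2,numpy as np
t=cv2.imread('pics/top0.png');s=cv2.imread('pics/side0.png')
f=lambda im,x,y,w,h:cv2.resize(im[y:y+h,x:x+w],(400,300),interpolation=cv2.INTER_CUBIC)
a=np.vstack([np.hstack([f(t,335,180,120,90),f(s,300,270,120,90)]),np.hstack([f(t,265,275,80,60),f(s,210,240,80,60)])])
cv2.imwrite('pics/c1.png',a)
b=np.vstack([np.hstack([f(t,190,200,80,60),f(s,280,180,80,60)]),np.hstack([f(t,190,200,80,60),f(s,280,180,80,60)])])
cv2.imwrite('pics/c2.png',b[:300])
E
```

```text
(no output)
```

View pics/c1.png

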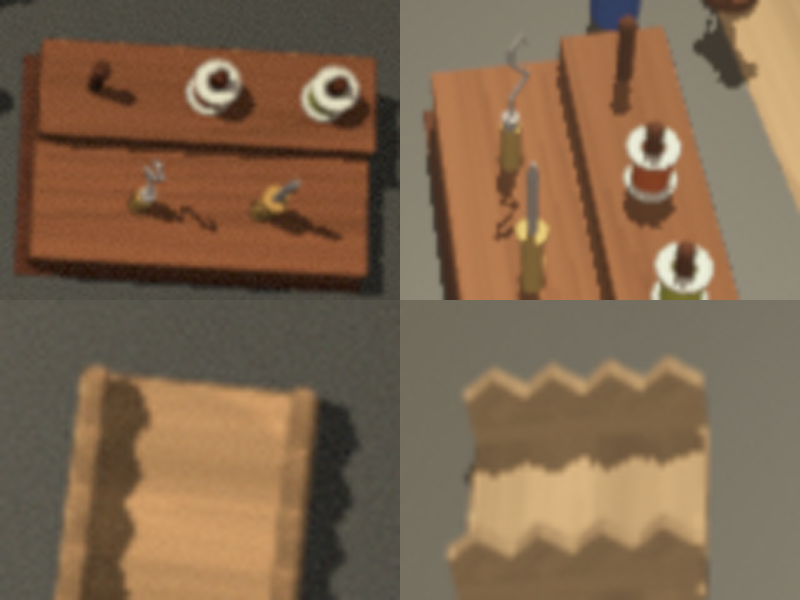

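View pics/c2.png

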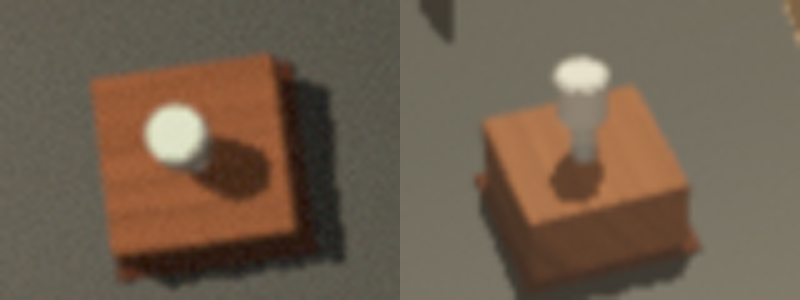

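```bash
cat > fit.py <<'E'
from h import *
from scipy.optimize import least_squares
T=lambda x,y,o,s:(o[0]+x/s,o[1]+y/s)
def fit(obs,x0):
    # obs: (cam dict, u, v, local point)
    def r(q):
        c,s=np.cos(q[2]),np.sin(q[2]); R=np.array([[c,-s,0],[s,c,0],[0,0,1]])
        return np.concatenate([(proj(p,R@np.array(l)+[q[0],q[1],0])[0]-[u,v]) for p,u,v,l in obs])
    S=least_squares(r,x0,x_scale=[100,100,1]); return S.x,np.round(S.fun.reshape(-1,2),1)
E
python3 - <<'E'
from fit import *
t=shot('top');s=shot('side')
o=(335,180);k=10/3
rack=[(t,*T(30,257,o,k),(-77,110,50)),(t,*T(365,275,o,k),(-77,-110,50)),(t,*T(370,155,o,k),(1,-110,50)),(t,*T(37,137,o,k),(1,110,50)),(t,*T(43,40,o,k),(65,110,72)),(t,*T(375,58,o,k),(65,-110,72))]
q,e=fit(rack,[640,-190,0]);print('rack',q,e.tolist())
for w in(40,-40):
    c,sn=np.cos(q[2]),np.sin(q[2]);print(' well',q[0]+c*-38-sn*w,q[1]+sn*-38+c*w)
ut,us=T(297,184,o,k),T(132,165,(300,270),k);print('tip',tri([(t,*ut),(s,*us)]),atz(t,*ut,156),atz(s,*us,156))
uc,ud=T(271,206,o,k),T(132,232,(300,270),k);print('collar',tri([(t,*uc),(s,*ud)]),atz(t,*uc,98),atz(s,*ud,98))
o=(190,200);a,b=T(176,135,o,5),T(181,75,(280,180),5)
print('cap',tri([(t,*a),(s,*b)]),atz(t,*a,90),atz(s,*b,90))
os=(280,180)
bl=[(t,*T(93,80,o,5),(40,40,42)),(t,*T(272,57,o,5),(40,-40,42)),(t,*T(297,230,o,5),(-40,-40,42)),(t,*T(113,255,o,5),(-40,40,42)),
(s,*T(83,122,os,5),(-40,40,42)),(s,*T(232,88,os,5),(40,40,42)),(s,*T(288,185,os,5),(40,-40,42)),(s,*T(130,222,os,5),(-40,-40,42))]
q,e=fit(bl[:4],[630,166,0.1]);print('blk top',q,e.tolist())
q,e=fit(bl[4:],[630,166,0.1]);print('blk side',q,e.tolist())
os=(210,240)
re=[(s,*T(x-400,y-300,os,5),(lx,45,z)) for x,y,lx,z in[(494,370,-37.5,48),(553,365,-12.5,48),(611,362,12.5,48),(670,360,37.5,48)]]
q,e=fit(re,[455,14,0]);print('rest side',q,e.tolist())
for p,n in((t,'t'),(s,'s')):
    m=manip.masks_of(p,'tool_rest')[0]['mask'].astype(np.uint8);ys,xs=np.nonzero(m);print(n,xs.min(),xs.max(),ys.min(),ys.max(),m.sum())
    np.save('rest_'+n,m)
f=lambda p,x,y,w,h:cv2.resize(cv2.cvtColor(p['pixels'],4)[y:y+h,x:x+w],(400,400*h//w),interpolation=cv2.INTER_CUBIC)
cv2.imwrite('pics/c3.png',np.hstack([f(t,265,280,80,75),f(s,210,240,80,75)]))
E
```

```text
rack [ 6.46534854e+02 -1.96479624e+02 -7.01981783e-02] [[0.3, -0.1], [0.4, -0.1], [-0.8, 0.9], [-0.3, 0.8], [-0.1, -0.8], [0.6, -0.6]]
 well 611.4340649475498 -153.9127984864848
 well 605.8228218354973 -233.71576804738174
tip [ 605.41791241 -233.51835122  154.54607292] [ 604.27214533 -233.14241059  156.        ] [ 606.06279896 -234.42268668  156.        ]
collar [ 604.55163951 -231.22566275   91.9646309 ] [ 600.68324153 -229.80888972   98.        ] [ 606.50329136 -234.76929268   98.        ]
cap [640.92449006 171.25719128  89.10339491] [639.72472466 171.08932768  90.        ] [641.76489375 170.39834235  90.        ]
blk top [6.40218193e+02 1.70719043e+02 1.28504084e-01] [[-0.0, -0.1], [0.2, -0.5], [-0.3, 0.2], [0.0, 0.4]]
blk side [6.41504100e+02 1.69978495e+02 1.34637653e-01] [[-0.5, -0.2], [0.3, -0.5], [0.2, 0.1], [-0.1, 0.5]]
rest side [ 4.57351055e+02  1.23493642e+01 -1.29717294e-01] [[0.4, -0.1], [0.1, 0.2], [-0.1, 0.1], [-0.5, -0.2]]
t 276 327 289 340 2214
s 221 271 253 303 2277
```

View pics/c3.png

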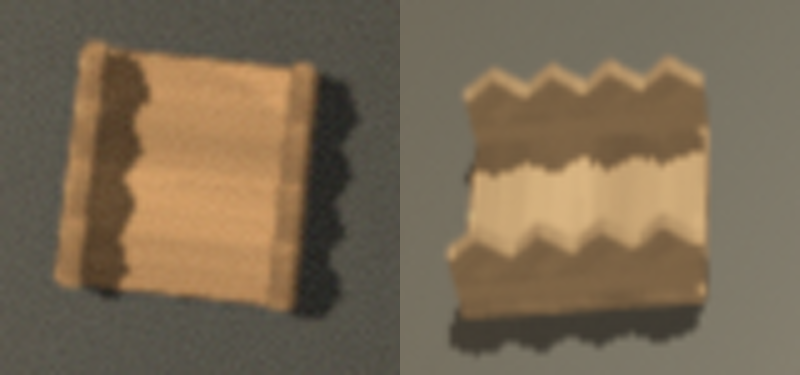

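```bash
python3 - <<'E'
from fit import *
t=shot('top');s=shot('side')
o=(265,280);os=(210,240)
a=[(s,*T(x-400,y,os,5),(lx,45,48)) for x,y,lx in[(494,69,-37.5),(553,65,-12.5),(611,61,12.5),(670,59,37.5)]]
a+=[(s,*T(x-400,y,os,5),(lx,-45,48)) for x,y,lx in[(477,232,-37.5),(540,228,-12.5),(602,233,12.5),(663,228,37.5)]]
b=[(t,*T(x,y,o,5),l) for x,y,l in[(92,43,(52,45,38)),(68,285,(-52,45,38)),(305,65,(52,-45,38)),(283,308,(-52,-45,38))]]
for n,z in(('side',a),('top',b),('both',a+b)):
    q,e=fit(z,[455,14,-.1]);print(n,q.round(3),e.tolist())
E
```

```text
side [ 4.57086e+02  9.90300e+00 -1.39000e-01] [[0.6, 0.8], [0.3, 1.0], [0.1, 1.2], [-0.3, 0.9], [0.2, -0.2], [-0.2, -0.0], [-0.3, -1.7], [-0.4, -1.4]]
top [ 4.54958e+02  1.14060e+01 -1.15000e-01] [[0.8, 0.1], [0.4, 0.3], [-0.5, -0.2], [-0.7, -0.2]]
both [ 4.56355e+02  1.06410e+01 -1.27000e-01] [[-0.0, 0.7], [-0.4, 0.8], [-0.5, 0.9], [-0.9, 0.6], [0.1, -0.2], [-0.3, -0.2], [-0.5, -2.0], [-0.5, -1.8], [1.5, -0.8], [0.5, -0.6], [0.1, -0.6], [-0.6, -0.6]]
```

```bash
python3 -m crank '[{"offset":[0.03,-0.023,0],"spin":-5},{"offset":[0.062,-0.048,0],"spin":-10},{"offset":[0.094,-0.073,0],"spin":-15},{"offset":[0.126,-0.098,0],"spin":-20},{"offset":[0.158,-0.123,0],"spin":-25},{"offset":[0.19,-0.147,0],"spin":-30},{"offset":[0.215,-0.167,0],"spin":-35},{"offset":[0.23,-0.178,0],"spin":-38}]' 0.5 15
```

```text
clock: 2.47
eef_pos: [435.2, 330.9, 205.5]
eef_rot: [3.141, 0.0, 2.093]
wrist_force: [-0.3, 0.3, -0.4]
finger_gap: 47.4
```

```bash
python3 -m crank '[{"offset":[0.03,-0.023,0],"spin":-5},{"offset":[0.06,-0.047,0],"spin":-10},{"offset":[0.09,-0.07,-0.01],"spin":-15},{"offset":[0.12,-0.093,-0.03],"spin":-20},{"offset":[0.15,-0.117,-0.05],"spin":-25},{"offset":[0.18,-0.14,-0.075],"spin":-31},{"offset":[0.2,-0.155,-0.09],"spin":-37},{"offset":[0.206,-0.16,-0.095],"spin":-37}]' && python3 - <<'E'
from h import *
print({k:np.round(v,2) for k,v in manip.read_state().items() if k in('eef_pos','eef_rot','joints')})
t=shot('top');s=shot('side')
f=lambda p,x,y,w,h:cv2.resize(cv2.cvtColor(p['pixels'],4)[y:y+h,x:x+w],(400,300),interpolation=cv2.INTER_CUBIC)
cv2.imwrite('pics/c4.png',np.hstack([f(t,170,190,120,90),f(s,260,140,120,90)]))
E
```

```text
clock: 3.13
eef_pos: [642.4, 167.3, 106.4]
eef_rot: [-3.138, 0.002, 1.438]
wrist_force: [-0.7, 0.5, -0.3]
finger_gap: 46.9
{'joints': array([ 0.2 ,  0.64,  1.26, -0.  ,  1.24,  0.33]), 'eef_pos': array([642.42, 167.32, 106.37]), 'eef_rot': array([-3.14,  0.  ,  1.44])}
```

View pics/c4.png

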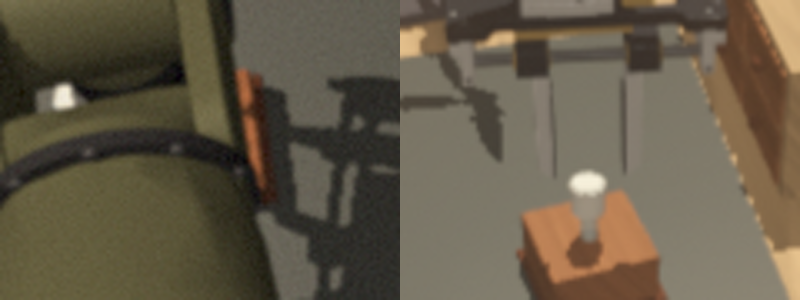

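```bash
python3 -m crank '[{"offset":[-0.001,0.002,-0.004],"spin":0},{"offset":[-0.0015,0.003,-0.012],"spin":0},{"offset":[-0.0015,0.003,-0.02],"spin":0},{"offset":[-0.0015,0.003,-0.028],"spin":0},{"offset":[-0.0015,0.003,-0.034],"spin":0},{"offset":[-0.0015,0.003,-0.037],"spin":0},{"offset":[-0.0015,0.003,-0.037],"spin":0},{"offset":[-0.0015,0.003,-0.037],"spin":0}]' && python3 -m crank '[{"offset":[0,0,0],"spin":0},{"offset":[0,0,0],"spin":0},{"offset":[0,0,0],"spin":0},{"offset":[0,0,0],"spin":0},{"offset":[0,0,0],"spin":0},{"offset":[0,0,0],"spin":0},{"offset":[0,0,0],"spin":0},{"offset":[0,0,0],"spin":0}]' 0.1 15
```

```text
clock: 3.9
eef_pos: [639.7, 172.6, 71.7]
eef_rot: [-3.139, 0.001, 1.447]
wrist_force: [0.0, -0.4, 0.6]
finger_gap: 47.1
clock: 4.57
eef_pos: [640.1, 172.6, 72.0]
eef_rot: [-3.14, 0.001, 1.447]
wrist_force: [4.5, -0.4, 1.7]
finger_gap: 24.6
```

```bash
python3 -m crank '[{"offset":[0,0,0.004],"spin":0},{"offset":[0,0,0.012],"spin":0},{"offset":[0,0,0.02],"spin":0},{"offset":[0,0,0.028],"spin":0},{"offset":[0,0,0.036],"spin":0},{"offset":[0,0,0.044],"spin":0},{"offset":[-0.008,0.008,0.048],"spin":0},{"offset":[-0.018,0.018,0.05],"spin":0}]' && python3 -m crank '[{"offset":[-0.01,0.01,0],"spin":0},{"offset":[-0.02,0.02,0],"spin":0},{"offset":[-0.03,0.03,0],"spin":0},{"offset":[-0.04,0.04,0],"spin":0},{"offset":[-0.05,0.05,-0.01],"spin":0},{"offset":[-0.058,0.058,-0.025],"spin":0},{"offset":[-0.062,0.062,-0.04],"spin":0},{"offset":[-0.062,0.062,-0.055],"spin":0}]'
```

```text
clock: 5.23
eef_pos: [621.8, 190.8, 122.7]
eef_rot: [-3.141, 0.001, 1.446]
wrist_force: [0.2, -0.5, 0.6]
finger_gap: 24.6
clock: 5.9
eef_pos: [558.2, 254.5, 67.1]
eef_rot: [-3.141, 0.001, 1.447]
wrist_force: [0.3, -0.2, -0.9]
finger_gap: 24.8
```

```bash
python3 - <<'E'
from h import *
s=shot('side');t=shot('top')
print(manip.read_state()['eef_pos'],manip.read_state()['finger_gap'])
for p in(s,t): print([(np.round(d['location']).tolist(),round(d['conf'],2)) for d in manip.search_frame(p,'dust_cap')[:2]])
f=lambda p,x,y,w,h:cv2.resize(cv2.cvtColor(p['pixels'],4)[y:y+h,x:x+w],(400,300),interpolation=cv2.INTER_CUBIC)
cv2.imwrite('pics/c5.png',f(s,220,120,120,90))
E
```

```text
[557.82141664 253.22340011  65.35473138] 25.130655556385076
[([611.0, -155.0, 83.0], 0.33)]
[]
```

```bash
python3 -m crank '[{"offset":[0,0,-0.006],"spin":0},{"offset":[0,0,-0.016],"spin":0},{"offset":[0,0,-0.026],"spin":0},{"offset":[0,0,-0.036],"spin":0},{"offset":[0,0,-0.045],"spin":0},{"offset":[0,0,-0.052],"spin":0},{"offset":[0,0,-0.056],"spin":0},{"offset":[0,0,-0.058],"spin":0}]'
```

```text
clock: 6.77
eef_pos: [559.3, 253.1, 9.2]
eef_rot: [-3.14, 0.001, 1.446]
wrist_force: [-0.3, 0.2, -0.4]
finger_gap: 24.8
```

```bash
python3 -m crank '[{"offset":[0,0,-0.0005],"spin":0},{"offset":[0,0,-0.001],"spin":0},{"offset":[0,0,-0.0015],"spin":0},{"offset":[0,0,-0.002],"spin":0},{"offset":[0,0,-0.0025],"spin":0},{"offset":[0,0,-0.003],"spin":0},{"offset":[0,0,-0.003],"spin":0},{"offset":[0,0,-0.003],"spin":0}]'
```

```text
clock: 7.43
eef_pos: [559.3, 253.1, 6.2]
eef_rot: [-3.14, 0.001, 1.446]
wrist_force: [-0.1, -0.5, -0.1]
finger_gap: 24.9
```

```bash
python3 -m crank '[{"offset":[0,0,-0.0005],"spin":0},{"offset":[0,0,-0.0005],"spin":0},{"offset":[0,0,-0.0005],"spin":0},{"offset":[0,0,0],"spin":0},{"offset":[0,0,0.01],"spin":0},{"offset":[0,0,0.03],"spin":0},{"offset":[0,0,0.06],"spin":0},{"offset":[0,0,0.09],"spin":0}]' 0.5 && python3 -m crank '[{"offset":[0,-0.01,0.03],"spin":0},{"offset":[0.002,-0.03,0.06],"spin":0},{"offset":[0.005,-0.06,0.085],"spin":0},{"offset":[0.01,-0.1,0.1],"spin":0},{"offset":[0.014,-0.14,0.1],"spin":0},{"offset":[0.018,-0.18,0.1],"spin":0},{"offset":[0.022,-0.22,0.1],"spin":0},{"offset":[0.025,-0.25,0.1],"spin":0}]' && python3 - <<'E'
from h import *
s=shot('side');t=shot('top')
for p in(s,t): print([(np.round(d['location']).tolist(),round(d['conf'],2)) for d in manip.search_frame(p,'dust_cap')[:3]])
E
```

```text
clock: 8.1
eef_pos: [559.0, 253.0, 97.6]
eef_rot: [-3.139, 0.002, 1.446]
wrist_force: [0.9, 0.4, 0.4]
finger_gap: 47.0
clock: 8.77
eef_pos: [583.8, 0.1, 198.7]
eef_rot: [-3.14, 0.002, 1.445]
wrist_force: [0.8, 0.2, 0.1]
finger_gap: 46.8
[]
[([557.0, 250.0, 29.0], 0.61), ([487.0, 344.0, 34.0], 0.45), ([638.0, 170.0, 40.0], 0.22)]
```

```bash
python3 -m crank '[{"offset":[0.003,-0.035,0],"spin":0},{"offset":[0.007,-0.075,0],"spin":0},{"offset":[0.011,-0.115,0],"spin":0},{"offset":[0.015,-0.155,0],"spin":0},{"offset":[0.018,-0.19,0],"spin":0},{"offset":[0.02,-0.218,0],"spin":0},{"offset":[0.0215,-0.232,0],"spin":0},{"offset":[0.0215,-0.234,0],"spin":0}]' 0.4 && python3 - <<'E'
from h import *
s=shot('side');t=shot('top');print(manip.read_state()['eef_pos'])
f=lambda p,x,y,w,h:cv2.resize(cv2.cvtColor(p['pixels'],4)[y:y+h,x:x+w],(400,300),interpolation=cv2.INTER_CUBIC)
cv2.imwrite('pics/c6.png',np.hstack([f(s,280,270,120,90),f(t,360,190,120,90)]))
E
```

```text
clock: 9.63
eef_pos: [605.6, -232.3, 198.1]
eef_rot: [-3.139, 0.001, 1.444]
wrist_force: [-0.4, 0.8, 0.1]
finger_gap: 37.7
[ 605.68114876 -230.04553668  198.25317912]
```

View pics/c6.png

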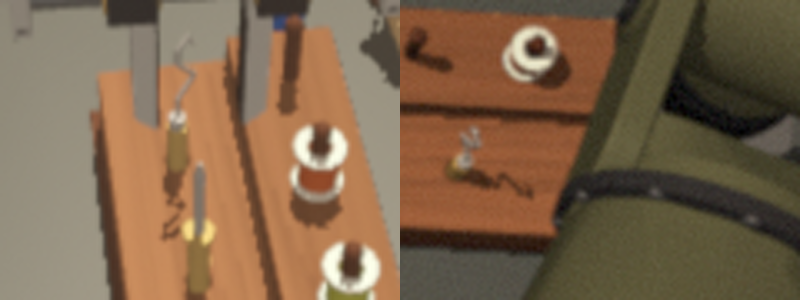

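```bash
python3 -m crank '[{"offset":[0,-0.001,-0.008],"spin":0},{"offset":[0,-0.002,-0.024],"spin":0},{"offset":[0,-0.002,-0.042],"spin":0},{"offset":[0,-0.002,-0.06],"spin":0},{"offset":[0,-0.002,-0.076],"spin":0},{"offset":[0,-0.002,-0.088],"spin":0},{"offset":[0,-0.002,-0.094],"spin":0},{"offset":[0,-0.002,-0.094],"spin":0}]' && python3 -m crank '[{"offset":[0,0,0],"spin":0},{"offset":[0,0,0],"spin":0},{"offset":[0,0,0],"spin":0},{"offset":[0,0,0],"spin":0},{"offset":[0,0,0],"spin":0},{"offset":[0,0,0],"spin":0},{"offset":[0,0,0],"spin":0},{"offset":[0,0,0],"spin":0}]' 0 15
```

```text
clock: 10.4
eef_pos: [605.4, -230.9, 103.0]
eef_rot: [-3.138, 0.0, 1.446]
wrist_force: [0.8, -0.8, -0.4]
finger_gap: 37.5
clock: 11.07
eef_pos: [605.7, -231.0, 103.4]
eef_rot: [-3.139, 0.001, 1.446]
wrist_force: [1.8, -0.9, 2.5]
finger_gap: 5.7
```

```bash
python3 -m crank '[{"offset":[0,0,0.004],"spin":0},{"offset":[0,0,0.014],"spin":0},{"offset":[0,0,0.026],"spin":0},{"offset":[0,0,0.038],"spin":0},{"offset":[0,0,0.05],"spin":0},{"offset":[0,0,0.062],"spin":0},{"offset":[0,0,0.074],"spin":0},{"offset":[0,0,0.08],"spin":0}]' && python3 -m crank '[{"offset":[-0.008,0.01,0],"spin":0},{"offset":[-0.026,0.03,0],"spin":0},{"offset":[-0.048,0.055,0],"spin":0},{"offset":[-0.07,0.08,0],"spin":0},{"offset":[-0.092,0.105,0],"spin":0},{"offset":[-0.114,0.13,0],"spin":0},{"offset":[-0.134,0.153,0],"spin":0},{"offset":[-0.144,0.164,0],"spin":0}]'
```

```text
clock: 11.73
eef_pos: [606.0, -231.2, 185.8]
eef_rot: [-3.141, 0.001, 1.446]
wrist_force: [-0.2, 0.1, -0.2]
finger_gap: 5.1
clock: 12.4
eef_pos: [460.0, -65.3, 186.2]
eef_rot: [-3.14, 0.001, 1.447]
wrist_force: [-0.1, 0.7, -0.4]
finger_gap: 5.7
```

```bash
python3 -m crank '[{"offset":[-0.004,0,-0.005],"spin":0},{"offset":[-0.008,0.002,-0.015],"spin":0},{"offset":[-0.012,0.004,-0.027],"spin":0},{"offset":[-0.0125,0.005,-0.039],"spin":0},{"offset":[-0.0125,0.005,-0.05],"spin":0},{"offset":[-0.0125,0.005,-0.06],"spin":0},{"offset":[-0.0125,0.005,-0.066],"spin":0},{"offset":[-0.0125,0.005,-0.066],"spin":0}]' - 8 && python3 - <<'E'
from h import *
s=shot('side');t=shot('top');S=manip.read_state();print(S['eef_pos'],S['finger_gap'])
X=S['eef_pos'];print(proj(s,[X,X-[0,0,97],X+[0,0,52]]))
f=lambda p,x,y,w,h:cv2.resize(cv2.cvtColor(p['pixels'],4)[y:y+h,x:x+w],(400,300),interpolation=cv2.INTER_CUBIC)
cv2.imwrite('pics/c7.png',np.hstack([f(s,180,210,160,120),f(t,230,250,160,120)]))
E
```

```text
clock: 13.07
eef_pos: [447.1, -60.6, 118.6]
eef_rot: [-3.138, 0.001, 1.447]
wrist_force: [0.0, -0.5, -0.4]
finger_gap: 5.3
[447.72009497 -60.55830472 120.14921466] 5.794746046123455
[[238.23809587 271.34564892]
 [245.02971828 302.79225895]
 [234.15100911 252.42159576]]
```

View pics/c7.png

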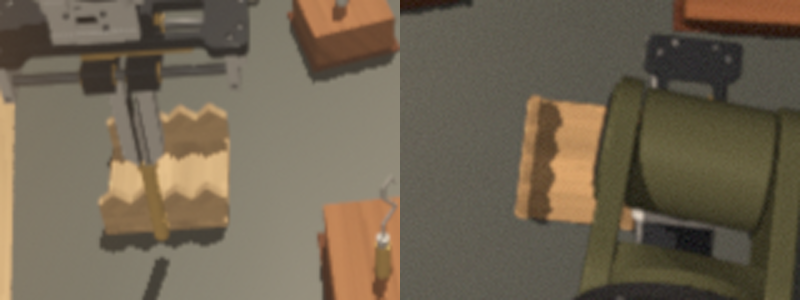

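```bash
python3 -m crank '[{"offset":[0,0,-0.003],"spin":0},{"offset":[0,0.001,-0.007],"spin":0},{"offset":[0,0.003,-0.011],"spin":0},{"offset":[0.001,0.006,-0.0145],"spin":0},{"offset":[0.001,0.009,-0.0165],"spin":0},{"offset":[0.0015,0.012,-0.0165],"spin":0},{"offset":[0.0018,0.0145,-0.0165],"spin":0},{"offset":[0.0018,0.0145,-0.0165],"spin":0}]'
```

```text
clock: 13.83
eef_pos: [449.7, -45.6, 103.8]
eef_rot: [-3.14, 0.001, 1.448]
wrist_force: [0.7, -1.0, -1.6]
finger_gap: 5.9
```

```bash
python3 -m crank '[{"offset":[0.001,0.01,-0.002],"spin":0},{"offset":[0.002,0.0175,-0.003],"spin":0},{"offset":[0.003,0.025,-0.005],"spin":0},{"offset":[0.004,0.032,-0.007],"spin":0},{"offset":[0.005,0.0415,-0.011],"spin":0},{"offset":[0.0065,0.0505,-0.016],"spin":0},{"offset":[0.007,0.0575,-0.021],"spin":0},{"offset":[0.008,0.063,-0.026],"spin":0}]' && python3 - <<'E'
from h import *
s=shot('side');t=shot('top');S=manip.read_state();print(S['eef_pos'],S['finger_gap'])
f=lambda p,x,y,w,h:cv2.resize(cv2.cvtColor(p['pixels'],4)[y:y+h,x:x+w],(400,300),interpolation=cv2.INTER_CUBIC)
cv2.imwrite('pics/c8.png',np.hstack([f(s,180,210,160,120),f(t,230,250,160,120)]))
E
```

```text
clock: 14.5
eef_pos: [457.5, 18.5, 77.0]
eef_rot: [-3.14, 0.001, 1.448]
wrist_force: [-0.9, -0.1, 0.9]
finger_gap: 5.5
[457.21988532  18.25096075  76.74157772] 5.363345777135801
```

View pics/c8.png

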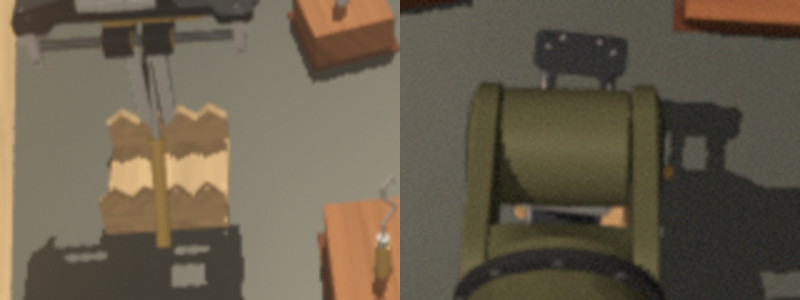

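```bash
python3 -m crank '[{"offset":[0.001,0.0055,-0.007],"spin":0},{"offset":[0.0015,0.012,-0.0155],"spin":0},{"offset":[0.002,0.0165,-0.025],"spin":0},{"offset":[0.0025,0.0195,-0.033],"spin":0},{"offset":[0.0025,0.021,-0.042],"spin":0},{"offset":[0.0025,0.022,-0.051],"spin":0},{"offset":[0.0025,0.022,-0.0545],"spin":0},{"offset":[0.0025,0.022,-0.0565],"spin":0}]' && python3 - <<'E'
from h import *
s=shot('side');S=manip.read_state();print(S['eef_pos'],S['finger_gap'],S['wrist_force'])
d=manip.masks_of(s,'hitch_tool');print([(x['conf'],x['mask'].sum(),np.argwhere(x['mask']).min(0),np.argwhere(x['mask']).max(0)) for x in d])
f=lambda p,x,y,w,h:cv2.resize(cv2.cvtColor(p['pixels'],4)[y:y+h,x:x+w],(600,450),interpolation=cv2.INTER_CUBIC)
cv2.imwrite('pics/c9.png',f(s,200,240,100,75))
E
```

```text
clock: 15.27
eef_pos: [459.4, 40.2, 19.4]
eef_rot: [-3.137, 0.001, 1.448]
wrist_force: [0.1, 1.0, 0.5]
finger_gap: 5.4
[459.45851165  40.14703282  19.53168926] 5.4194663889895205 [-0.568188   -0.25234451  0.06342667]
[(0.74, np.int64(290), array([257, 241]), array([313, 248]))]
```

View pics/c9.png

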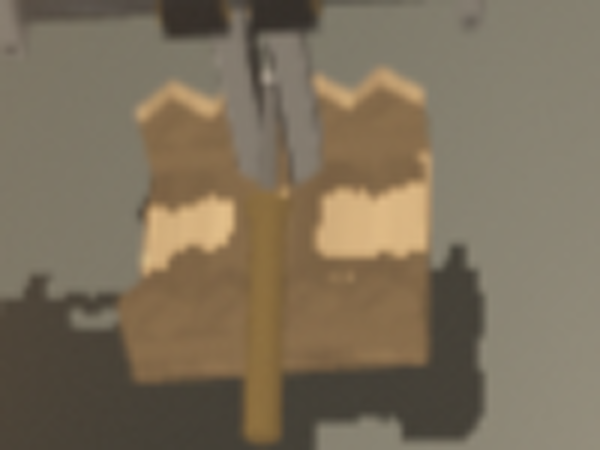

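```bash
python3 -m crank '[{"offset":[0,0,0],"spin":0},{"offset":[0,0,0],"spin":0},{"offset":[0,0,0],"spin":0},{"offset":[0,0,0],"spin":0},{"offset":[0,0,0],"spin":0},{"offset":[0,0,0],"spin":0},{"offset":[0,0,0],"spin":0},{"offset":[0,0,0.002],"spin":0}]' 0.4 && python3 -m crank '[{"offset":[0,0,0.01],"spin":0},{"offset":[0,0.005,0.03],"spin":0},{"offset":[0,0.01,0.055],"spin":0},{"offset":[0,0.04,0.08],"spin":0},{"offset":[0,0.07,0.1],"spin":0},{"offset":[0,0.1,0.11],"spin":0},{"offset":[0,0.11,0.11],"spin":0},{"offset":[0,0.11,0.11],"spin":0}]' && python3 - <<'E'
from h import *
s=shot('side');t=shot('top');S=manip.read_state();print(S['eef_pos'],S['finger_gap'])
for p in(s,t):
  for x in manip.masks_of(p,'hitch_tool')[:2]:
    m=np.argwhere(x['mask']);print(p is s,x['conf'],len(m),m.min(0),m.max(0))
    print('low end z45',atz(p,m[m[:,0]>=m[:,0].max()-1][:,1].mean(),m[:,0].max(),45))
print(atz(s,243.7,313.3,45))
f=lambda p,x,y,w,h:cv2.resize(cv2.cvtColor(p['pixels'],4)[y:y+h,x:x+w],(400,300),interpolation=cv2.INTER_CUBIC)
cv2.imwrite('pics/c10.png',np.hstack([f(s,195,240,100,75),f(t,260,275,100,75)]))
E
```

```text
clock: 16.03
eef_pos: [459.4, 40.1, 21.8]
eef_rot: [-3.138, 0.001, 1.448]
wrist_force: [-0.7, -0.3, 0.2]
finger_gap: 37.4
clock: 16.7
eef_pos: [459.4, 151.8, 132.7]
eef_rot: [-3.139, 0.001, 1.451]
wrist_force: [-0.7, -0.7, -0.1]
finger_gap: 37.5
[459.07935755 149.62945431 131.50580718] 37.78230253542609
True 0.67 384 [246 240] [317 248]
low end z45 [ 447.46632171 -113.09066948   45.        ]
True 0.58 1370 [195 296] [238 339]
low end z45 [604.03034292  77.36397355  45.        ]
[ 444.70948852 -103.49672108   45.        ]
```

View pics/c10.png

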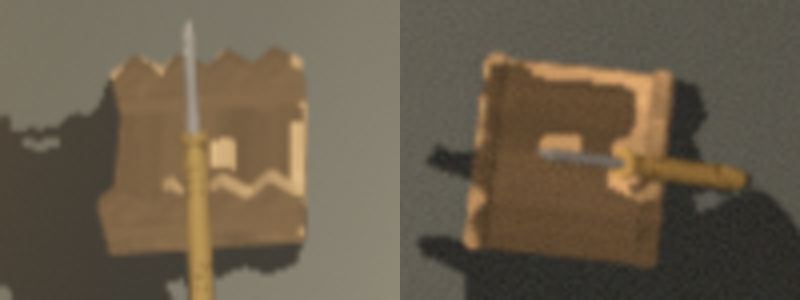

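```bash
python3 - <<'E'
from h import *
s=shot('side');t=shot('top')
for p,y in((s,0),(t,0)):
  m=manip.masks_of(p,'hitch_tool')[0]['mask'];a=np.argwhere(m);print(a.min(0),a.max(0))
tip=tri([(t,295,313.8),(s,242.3,245.5)]);col=tri([(t,260+(625-400)/4,275+158/4),(s,195+195/4,240+140/4)])
print(tip,col,np.linalg.norm(tip-col))
d=(tip-col)/np.linalg.norm(tip-col);print(d,np.degrees(np.arcsin(d[2])),'end',tip-148*d)
print('top handle end by z', [atz(t,346.3,320.5,z).round(0).tolist() for z in(6,45)])
m=manip.masks_of(s,'hitch_tool')[0]['mask'];a=np.argwhere(m);v=a[:,0].max();u=a[a[:,0]>=v-1][:,1].mean()
print(tri([(t,346.3,320.5),(s,u,v)]),u,v)
E
```

```text
[248 240] [317 248]
[312 297] [322 345]
[457.59752663  26.1812493  101.93992904] [454.00182049 -17.95482406  60.60838425] 60.574075884630936
[0.05936048 0.72862974 0.68233059] 43.026032916887985 end [448.81217577 -81.6559527    0.95500208]
top handle end by z [[442.0, -85.0, 6.0], [441.0, -82.0, 45.0]]
[442.90921378 -85.01960202   7.9597698 ] 245.27272727272728 317
```

```bash
python3 -m crank '[{"offset":[-0.001,-0.02,0],"spin":0},{"offset":[-0.002,-0.045,0],"spin":0},{"offset":[-0.003,-0.07,0],"spin":0},{"offset":[-0.004,-0.095,0],"spin":0},{"offset":[-0.005,-0.12,0],"spin":0},{"offset":[-0.005,-0.14,0],"spin":0},{"offset":[-0.005,-0.15,0],"spin":0},{"offset":[-0.005,-0.1515,-0.01],"spin":0}]' && python3 -m crank '[{"offset":[0,0,-0.008],"spin":0},{"offset":[0,0,-0.018],"spin":0},{"offset":[0,0,-0.03],"spin":0},{"offset":[0,0,-0.042],"spin":0},{"offset":[0,0,-0.053],"spin":0},{"offset":[0,0,-0.061],"spin":0},{"offset":[0,0,-0.062],"spin":0},{"offset":[0,0,-0.062],"spin":0}]' && python3 -m crank '[{"offset":[0,0,0],"spin":0},{"offset":[0,0,0],"spin":0},{"offset":[0,0,0],"spin":0},{"offset":[0,0,0],"spin":0},{"offset":[0,0,0],"spin":0},{"offset":[0,0,0],"spin":0},{"offset":[0,0,0],"spin":0},{"offset":[0,0,0],"spin":0}]' 0 40
```

```text
clock: 17.82
eef_pos: [455.3, -3.4, 122.7]
eef_rot: [-3.14, 0.001, 1.445]
wrist_force: [0.1, 0.5, -0.2]
finger_gap: 38.0
clock: 18.48
eef_pos: [455.0, -2.9, 60.1]
eef_rot: [-3.139, 0.002, 1.446]
wrist_force: [-0.0, 0.6, -0.5]
finger_gap: 37.3
clock: 19.15
eef_pos: [455.1, -2.9, 60.1]
eef_rot: [-3.139, 0.002, 1.446]
wrist_force: [-1.0, -0.2, 0.8]
finger_gap: 4.7
```

```bash
python3 -m crank '[{"offset":[0,0.002,0.002],"spin":0},{"offset":[0.0005,0.005,0.005],"spin":0},{"offset":[0.001,0.008,0.008],"spin":0},{"offset":[0.001,0.011,0.011],"spin":0},{"offset":[0.0015,0.014,0.013],"spin":0},{"offset":[0.002,0.016,0.015],"spin":0},{"offset":[0.002,0.017,0.015],"spin":0},{"offset":[0.002,0.017,0.015],"spin":0}]' && cat > meas.py <<'E'
from h import *
def tool(dump=False):
    s=shot('side');t=shot('top');S=manip.read_state();print(S['eef_pos'].round(1),S['finger_gap'].round(1))
    for n,p in(('s',s),('t',t)):
        for x in manip.masks_of(p,'hitch_tool')[:2]:
            a=np.argwhere(x['mask']);print(n,round(x['conf'],2),len(a),'rows',a[:,0].min(),a[:,0].max(),'cols',a[:,1].min(),a[:,1].max())
            for v,k in((a[:,0].min(),'up'),(a[:,0].max(),'low')):
                u=a[a[:,0]==v][:,1].mean();print('  ',k,(round(u,1),v),'z7',atz(p,u,v,7).round(0),'z44',atz(p,u,v,44).round(0))
    return s,t
E
python3 -c "
from meas import *
tool()"
```

```text
clock: 19.82
eef_pos: [457.1, 14.3, 75.2]
eef_rot: [-3.139, 0.002, 1.446]
wrist_force: [-1.4, 0.3, 0.5]
finger_gap: 4.8Traceback (most recent call last):
  File "<string>", line 3, in <module>
    tool()
    ~~~~^^
  File "meas.py", line 3, in tool
    s=shot('side');t=shot('top');S=manip.read_state();print(S['eef_pos'].round(1),S['finger_gap'].round(1))
                                                                                  ^^^^^^^^^^^^^^^^^^^^^
AttributeError: 'float' object has no attribute 'round'
```

```bash
sed -i "s/S\['finger_gap'\].round(1)/S['finger_gap']/" meas.py
python3 -c "
from meas import *
tool()"
```

```text
[457.  14.  75.] 4.631783901487346
s 0.53 278 rows 255 306 cols 240 247
   up (np.float64(242.0), np.int64(255)) z7 [450.  93.   7.] z44 [453.  56.  44.]
   low (np.float64(244.5), np.int64(306)) z7 [445. -56.   7.] z44 [448. -85.  44.]
s 0.16 1980 rows 253 303 cols 220 271
   up (np.float64(264.0), np.int64(253)) z7 [501.  89.   7.] z44 [501.  52.  44.]
   low (np.float64(227.5), np.int64(303)) z7 [410. -40.   7.] z44 [415. -71.  44.]
```

```bash
python3 -m crank '[{"offset":[0.001,0.005,-0.004],"spin":0},{"offset":[0.001,0.0095,-0.008],"spin":0},{"offset":[0.0015,0.0125,-0.011],"spin":0},{"offset":[0.002,0.015,-0.014],"spin":0},{"offset":[0.002,0.0175,-0.017],"spin":0},{"offset":[0.0025,0.0195,-0.0205],"spin":0},{"offset":[0.0025,0.021,-0.024],"spin":0},{"offset":[0.003,0.0225,-0.028],"spin":0}]' && python3 -c "
from meas import *
tool()"
```

```text
clock: 20.78
eef_pos: [460.2, 37.0, 46.8]
eef_rot: [-3.139, 0.001, 1.446]
wrist_force: [-0.6, -0.1, 3.0]
finger_gap: 4.9
[459.8  36.9  46.5] 4.5065692847769165
s 0.61 265 rows 256 304 cols 241 248
   up (np.float64(245.0), np.int64(256)) z7 [457.  88.   7.] z44 [459.  52.  44.]
   low (np.float64(243.5), np.int64(304)) z7 [443. -50.   7.] z44 [446. -80.  44.]
t 0.51 114 rows 314 321 cols 323 340
   up (np.float64(326.0), np.int64(314)) z7 [457. -41.   7.] z44 [456. -39.  44.]
   low (np.float64(334.0), np.int64(321)) z7 [441. -58.   7.] z44 [441. -56.  44.]
t 0.41 254 rows 188 209 cols 306 319
   up (np.float64(312.5), np.int64(188)) z7 [745. -16.   7.] z44 [735. -15.  44.]
   low (np.float64(312.5), np.int64(209)) z7 [695. -15.   7.] z44 [687. -14.  44.]
```

```bash
python3 -m crank '[{"offset":[0,0.0015,-0.0035],"spin":0},{"offset":[0.0005,0.0025,-0.007],"spin":0},{"offset":[0.0005,0.003,-0.011],"spin":0},{"offset":[0.0005,0.0035,-0.015],"spin":0},{"offset":[0.0005,0.004,-0.0185],"spin":0},{"offset":[0.0005,0.0045,-0.0215],"spin":0},{"offset":[0.0005,0.005,-0.024],"spin":0},{"offset":[0.0005,0.005,-0.0255],"spin":0}]' && python3 -c "
from meas import *
s,t=tool()
f=lambda p,x,y,w,h:cv2.resize(cv2.cvtColor(p['pixels'],4)[y:y+h,x:x+w],(400,300),interpolation=cv2.INTER_CUBIC)
cv2.imwrite('pics/c11.png',np.hstack([f(s,195,240,100,75),f(t,260,275,100,75)]))
"
```

```text
clock: 21.65
eef_pos: [460.4, 41.6, 21.8]
eef_rot: [-3.138, 0.002, 1.446]
wrist_force: [-13.1, -0.5, 35.3]
finger_gap: 5.3
[460.3  41.6  22. ] 4.703064675744135
s 0.68 159 rows 266 301 cols 241 248
   up (np.float64(245.5), np.int64(266)) z7 [456.  57.   7.] z44 [458.  22.  44.]
   low (np.float64(243.0), np.int64(301)) z7 [443. -42.   7.] z44 [446. -72.  44.]
s 0.19 267 rows 310 330 cols 368 383
   up (np.float64(371.5), np.int64(310)) z7 [ 700. -121.    7.] z44 [ 691. -147.   44.]
   low (np.float64(376.0), np.int64(330)) z7 [ 696. -170.    7.] z44 [ 687. -194.   44.]
t 0.52 99 rows 315 321 cols 321 340
   up (np.float64(326.1), np.int64(315)) z7 [454. -41.   7.] z44 [454. -39.  44.]
   low (np.float64(337.5), np.int64(321)) z7 [441. -66.   7.] z44 [440. -63.  44.]
```

```bash
python3 -m crank '[{"offset":[0,0,0.0005],"spin":0},{"offset":[0,0,0.001],"spin":0},{"offset":[0,0,0.0015],"spin":0},{"offset":[0,0,0.0015],"spin":0},{"offset":[0,0,0.0015],"spin":0},{"offset":[0,0,0.0015],"spin":0},{"offset":[0,0,0.0015],"spin":0},{"offset":[0,0,0.0015],"spin":0}]' - 10
```

```text
clock: 22.52
eef_pos: [460.3, 41.7, 23.4]
eef_rot: [-3.138, 0.001, 1.446]
wrist_force: [0.4, 0.9, -1.1]
finger_gap: 5.4
```

```bash
python3 -m crank '[{"offset":[0,0,0],"spin":0},{"offset":[0,0,0],"spin":0},{"offset":[0,0,0],"spin":0},{"offset":[0,0,0],"spin":0},{"offset":[0,0,0],"spin":0},{"offset":[0,0,0],"spin":0},{"offset":[0,0,0],"spin":0},{"offset":[0,0,0.002],"spin":0}]' 0.35 10 && python3 -m crank '[{"offset":[0,0,0.01],"spin":0},{"offset":[0,0,0.03],"spin":0},{"offset":[0,0.01,0.055],"spin":0},{"offset":[0,0.04,0.08],"spin":0},{"offset":[0,0.07,0.1],"spin":0},{"offset":[0,0.1,0.11],"spin":0},{"offset":[0,0.11,0.11],"spin":0},{"offset":[0,0.11,0.11],"spin":0}]' && python3 -c "
from meas import *
s,t=tool()
f=lambda p,x,y,w,h:cv2.resize(cv2.cvtColor(p['pixels'],4)[y:y+h,x:x+w],(400,300),interpolation=cv2.INTER_CUBIC)
cv2.imwrite('pics/c12.png',np.hstack([f(s,195,240,100,75),f(t,260,275,100,75)]))
for n in ('tool_tip','tool_collar','hitch_tool'):
  for p in(s,t): print(n,[(np.round(d['location']).tolist(),round(d['conf'],2)) for d in manip.search_frame(p,n)[:2]])
"
```

```text
clock: 23.18
eef_pos: [460.0, 41.7, 25.2]
eef_rot: [-3.137, 0.002, 1.446]
wrist_force: [-0.4, -0.5, -0.5]
finger_gap: 32.9
clock: 23.85
eef_pos: [460.0, 153.3, 136.1]
eef_rot: [-3.139, 0.001, 1.449]
wrist_force: [-0.4, -0.6, 0.6]
finger_gap: 32.9
[459.7 151.2 134.9] 32.97405951471024
s 0.59 252 rows 253 302 cols 241 249
   up (np.float64(246.0), np.int64(253)) z7 [460.  97.   7.] z44 [462.  61.  44.]
   low (np.float64(243.0), np.int64(302)) z7 [443. -45.   7.] z44 [445. -75.  44.]
s 0.33 484 rows 239 278 cols 357 373
   up (np.float64(366.0), np.int64(239)) z7 [744.  83.   7.] z44 [732.  47.  44.]
   low (np.float64(363.0), np.int64(278)) z7 [705. -33.   7.] z44 [696. -64.  44.]
t 0.65 281 rows 311 321 cols 275 341
   up (np.float64(278.5), np.int64(311)) z7 [465.  64.   7.] z44 [464.  62.  44.]
   low (np.float64(338.0), np.int64(321)) z7 [441. -67.   7.] z44 [440. -65.  44.]
tool_tip [([453.0, -19.0, 47.0], 0.57)]
tool_tip [([452.0, -10.0, 47.0], 0.85)]
tool_collar [([455.0, -15.0, 48.0], 0.76)]
tool_collar [([451.0, -10.0, 45.0], 0.83)]
hitch_tool [([454.0, -16.0, 49.0], 0.71), ([466.0, 21.0, 11.0], 0.44)]
hitch_tool [([446.0, -11.0, 46.0], 0.76)]
```

View pics/c12.png

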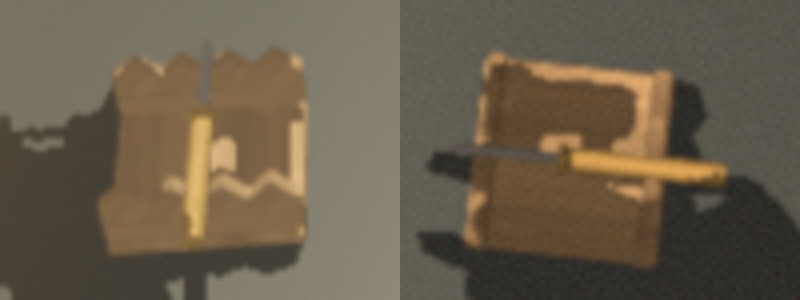

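```bash
python3 -m crank '[{"offset":[-0.002,-0.02,0],"spin":0},{"offset":[-0.004,-0.05,0],"spin":0},{"offset":[-0.006,-0.085,0],"spin":0},{"offset":[-0.008,-0.12,0],"spin":0},{"offset":[-0.01,-0.155,0],"spin":0},{"offset":[-0.012,-0.185,0],"spin":0},{"offset":[-0.0125,-0.203,0],"spin":0},{"offset":[-0.0125,-0.209,-0.01],"spin":0}]' && python3 -m crank '[{"offset":[0,0,-0.012],"spin":0},{"offset":[0,0,-0.028],"spin":0},{"offset":[0,0,-0.046],"spin":0},{"offset":[0,0,-0.064],"spin":0},{"offset":[0,0,-0.08],"spin":0},{"offset":[0,0,-0.092],"spin":0},{"offset":[0,0,-0.099],"spin":0},{"offset":[0,0,-0.099],"spin":0}]'
```

```text
clock: 25.02
eef_pos: [448.2, -60.3, 126.2]
eef_rot: [-3.14, 0.002, 1.443]
wrist_force: [-0.3, -0.1, 0.6]
finger_gap: 33.1
clock: 25.68
eef_pos: [447.3, -59.7, 25.6]
eef_rot: [-3.137, 0.002, 1.443]
wrist_force: [-1.1, -0.3, 0.0]
finger_gap: 32.8
```

```bash
python3 -m crank '[{"offset":[0,0.002,0],"spin":0},{"offset":[0,0.003,0],"spin":0},{"offset":[0,0.003,0],"spin":0},{"offset":[0,0.003,0],"spin":0},{"offset":[0,0.003,0],"spin":0},{"offset":[0,0.003,0],"spin":0},{"offset":[0,0.003,0],"spin":0},{"offset":[0,0.003,0],"spin":0}]' 0 4 && python3 -m crank '[{"offset":[0,0,0.004],"spin":0},{"offset":[0,0,0.01],"spin":0},{"offset":[0,0,0.018],"spin":0},{"offset":[0,0,0.026],"spin":0},{"offset":[0,0,0.034],"spin":0},{"offset":[0,0,0.042],"spin":0},{"offset":[0,0,0.05],"spin":0},{"offset":[0,0,0.055],"spin":0}]' && python3 -c "
from meas import *
tool()"
```

```text
clock: 26.35
eef_pos: [447.4, -56.7, 25.8]
eef_rot: [-3.137, 0.002, 1.443]
wrist_force: [-0.5, 1.1, 1.4]
finger_gap: 11.6
clock: 27.02
eef_pos: [447.7, -56.8, 82.0]
eef_rot: [-3.139, 0.002, 1.443]
wrist_force: [0.1, -1.0, -1.5]
finger_gap: 12.0
[447.9 -56.8  81.7] 11.97768847607666
s 0.53 1594 rows 254 303 cols 220 271
   up (np.float64(260.8), np.int64(254)) z7 [493.  87.   7.] z44 [494.  51.  44.]
   low (np.float64(228.5), np.int64(303)) z7 [413. -41.   7.] z44 [417. -71.  44.]
s 0.47 67 rows 269 284 cols 237 242
   up (np.float64(239.0), np.int64(269)) z7 [441.  51.   7.] z44 [444.  16.  44.]
   low (np.float64(239.5), np.int64(284)) z7 [439.   6.   7.] z44 [442. -26.  44.]
t 0.61 62 rows 231 244 cols 374 383
   up (np.float64(380.5), np.int64(231)) z7 [ 642. -169.    7.] z44 [ 635. -164.   44.]
   low (np.float64(376.5), np.int64(244)) z7 [ 612. -159.    7.] z44 [ 606. -154.   44.]
t 0.53 131 rows 310 316 cols 272 304
   up (np.float64(278.0), np.int64(310)) z7 [467.  65.   7.] z44 [466.  64.  44.]
   low (np.float64(301.0), np.int64(316)) z7 [453.  15.   7.] z44 [452.  14.  44.]
```

```bash
cat > hyp.py <<'E'
from h import *
def hyp(t,s,G,sg=17,phis=(0,10,20,30,45,60,75,90,100)):
    for ph in phis:
        c,sn=np.cos(np.radians(ph)),np.sin(np.radians(ph))
        pt=lambda q:np.array(G)+[0,0,19]+(q-sg)*np.array([.125*c,.992*c,-sn])
        print(ph,[[proj(p,pt(q))[0].round(0).tolist() for q in(0,90,148)] for p in(t,s)])
E
python3 -c "
from hyp import *
s=shot('side');t=shot('top')
hyp(t,s,[447.8,-56.8,81.8])
m=[x for x in manip.masks_of(t,'hitch_tool')]
for x in m[:3]:
  a=np.argwhere(x['mask']); print(x['conf'],a.min(0),a.max(0))
"
```

```text
0 [[[344.0, 318.0], [300.0, 313.0], [272.0, 310.0]], [[239.0, 283.0], [242.0, 250.0], [243.0, 230.0]]]
10 [[[344.0, 318.0], [301.0, 313.0], [273.0, 311.0]], [[239.0, 282.0], [242.0, 254.0], [244.0, 239.0]]]
20 [[[344.0, 318.0], [302.0, 314.0], [277.0, 311.0]], [[239.0, 281.0], [243.0, 260.0], [246.0, 248.0]]]
30 [[[343.0, 318.0], [305.0, 314.0], [282.0, 312.0]], [[239.0, 279.0], [244.0, 265.0], [247.0, 257.0]]]
45 [[[342.0, 318.0], [310.0, 315.0], [292.0, 313.0]], [[238.0, 277.0], [244.0, 274.0], [248.0, 272.0]]]
60 [[[340.0, 317.0], [317.0, 316.0], [304.0, 315.0]], [[238.0, 275.0], [245.0, 283.0], [249.0, 288.0]]]
75 [[[339.0, 317.0], [325.0, 317.0], [318.0, 317.0]], [[238.0, 273.0], [245.0, 292.0], [249.0, 303.0]]]
90 [[[336.0, 317.0], [334.0, 318.0], [333.0, 318.0]], [[238.0, 271.0], [245.0, 300.0], [248.0, 317.0]]]
100 [[[335.0, 317.0], [340.0, 318.0], [342.0, 319.0]], [[238.0, 270.0], [244.0, 305.0], [248.0, 325.0]]]
0.5 [310 273] [317 304]
```

```bash
python3 -m crank '[{"offset":[0,0,-0.006],"spin":0},{"offset":[0,0,-0.016],"spin":0},{"offset":[0,0,-0.026],"spin":0},{"offset":[0,0,-0.036],"spin":0},{"offset":[0,0,-0.044],"spin":0},{"offset":[0,0,-0.05],"spin":0},{"offset":[0,0,-0.054],"spin":0},{"offset":[0,0,-0.0555],"spin":0}]' && python3 -m crank '[{"offset":[0,0,0],"spin":0},{"offset":[0,0,0],"spin":0},{"offset":[0,0,0],"spin":0},{"offset":[0,0,0],"spin":0},{"offset":[0,0,0],"spin":0},{"offset":[0,0,0.01],"spin":0},{"offset":[0,0,0.025],"spin":0},{"offset":[0,0,0.045],"spin":0}]' 0.3 && python3 -m crank '[{"offset":[0.001,0.006,0.005],"spin":0},{"offset":[0.003,0.02,0.005],"spin":0},{"offset":[0.0045,0.034,0.005],"spin":0},{"offset":[0.0047,0.038,0],"spin":0},{"offset":[0.0047,0.038,-0.012],"spin":0},{"offset":[0.0047,0.038,-0.03],"spin":0},{"offset":[0.0047,0.038,-0.043],"spin":0},{"offset":[0.0047,0.038,-0.047],"spin":0}]' && python3 -c "
from meas import *
tool()"
```

```text
clock: 28.03
eef_pos: [447.2, -56.7, 24.3]
eef_rot: [-3.136, 0.002, 1.443]
wrist_force: [-0.9, -1.0, 2.6]
finger_gap: 11.7
clock: 28.7
eef_pos: [446.6, -56.6, 69.8]
eef_rot: [-3.135, 0.002, 1.443]
wrist_force: [0.4, 0.3, -0.3]
finger_gap: 28.2
clock: 29.37
eef_pos: [450.1, -18.4, 20.8]
eef_rot: [-3.132, 0.002, 1.443]
wrist_force: [-0.3, 0.4, -0.2]
finger_gap: 28.3
[450.8 -18.5  22.1] 28.01552287387753
s 0.68 126 rows 268 301 cols 242 246
   up (np.float64(245.0), np.int64(268)) z7 [454.  51.   7.] z44 [456.  16.  44.]
   low (np.float64(243.0), np.int64(301)) z7 [443. -42.   7.] z44 [446. -72.  44.]
```

```bash
python3 -m crank '[{"offset":[0,0,0.001],"spin":0},{"offset":[0,0,0.001],"spin":0},{"offset":[0,0,0.001],"spin":0},{"offset":[0,0,0.001],"spin":0},{"offset":[0,0,0.001],"spin":0},{"offset":[0,0,0.006],"spin":0},{"offset":[0,0,0.016],"spin":0},{"offset":[0,0,0.028],"spin":0}]' 0 10 && python3 -m crank '[{"offset":[0.001,0.004,0.006],"spin":0},{"offset":[0.002,0.014,0.012],"spin":0},{"offset":[0.004,0.03,0.014],"spin":0},{"offset":[0.006,0.046,0.014],"spin":0},{"offset":[0.008,0.062,0.014],"spin":0},{"offset":[0.01,0.078,0.014],"spin":0},{"offset":[0.011,0.09,0.014],"spin":0},{"offset":[0.012,0.0955,0.014],"spin":0}]' && python3 -c "
from hyp import *
t=shot('top');s=shot('side');S=manip.read_state();print(S['eef_pos'],S['finger_gap'])
G=S['eef_pos']; hyp(t,s,G,55,(-10,0,10,20))
for p in(t,s):
  for x in manip.masks_of(p,'hitch_tool')[:2]:
    a=np.argwhere(x['mask']); print(x['conf'],len(a),a.min(0),a.max(0))
"
```

```text
clock: 30.23
eef_pos: [451.1, -18.6, 51.7]
eef_rot: [-3.134, 0.002, 1.443]
wrist_force: [0.4, 0.9, -0.2]
finger_gap: 11.6
clock: 30.9
eef_pos: [462.9, 78.8, 65.9]
eef_rot: [-3.133, 0.001, 1.444]
wrist_force: [-0.1, 0.5, -1.2]
finger_gap: 11.7
[462.94410345  77.9334565   65.7466547 ] 11.538112214458543
-10 [[[296.0, 314.0], [253.0, 309.0], [225.0, 306.0]], [[243.0, 255.0], [244.0, 222.0], [244.0, 202.0]]]
0 [[[296.0, 314.0], [253.0, 309.0], [225.0, 306.0]], [[242.0, 253.0], [244.0, 224.0], [245.0, 207.0]]]
10 [[[296.0, 314.0], [254.0, 309.0], [227.0, 307.0]], [[241.0, 249.0], [244.0, 226.0], [246.0, 212.0]]]
20 [[[295.0, 313.0], [255.0, 309.0], [230.0, 307.0]], [[241.0, 245.0], [245.0, 228.0], [247.0, 218.0]]]
0.63 1311 [196 296] [238 339]
0.48 152 [223 240] [253 246]
```

```bash
python3 -m crank '[{"offset":[0,0,-0.008],"spin":0},{"offset":[0,0,-0.02],"spin":0},{"offset":[0,0,-0.032],"spin":0},{"offset":[0,0,-0.039],"spin":0},{"offset":[0,0,-0.042],"spin":0},{"offset":[0,-0.0005,-0.0445],"spin":0},{"offset":[0,-0.001,-0.047],"spin":0},{"offset":[0,-0.001,-0.049],"spin":0}]' && python3 -c "
from hyp import *
t=shot('top');s=shot('side');S=manip.read_state();print(S['eef_pos'],S['finger_gap'],S['wrist_force'])
G=S['eef_pos']; hyp(t,s,G,55,(0,10,20,30))
for p in(t,s):
  for x in manip.masks_of(p,'hitch_tool')[:2]:
    a=np.argwhere(x['mask']); print(x['conf'],len(a),a.min(0),a.max(0))
"
```

```text
clock: 31.77
eef_pos: [463.4, 75.7, 17.0]
eef_rot: [-3.135, 0.002, 1.443]
wrist_force: [2.1, 0.2, 3.6]
finger_gap: 11.4
[463.32113961  75.77785838  16.87425065] 11.42737556722482 [ 2.65968365 -0.61429244  2.3563198 ]
0 [[[298.0, 314.0], [256.0, 310.0], [230.0, 307.0]], [[245.0, 269.0], [247.0, 240.0], [248.0, 223.0]]]
10 [[[297.0, 314.0], [257.0, 310.0], [231.0, 307.0]], [[245.0, 266.0], [248.0, 242.0], [249.0, 228.0]]]
20 [[[296.0, 314.0], [258.0, 310.0], [234.0, 308.0]], [[244.0, 262.0], [248.0, 244.0], [250.0, 234.0]]]
30 [[[294.0, 314.0], [259.0, 310.0], [238.0, 308.0]], [[244.0, 258.0], [248.0, 247.0], [251.0, 240.0]]]
0.73 1649 [211 208] [255 252]
0.54 271 [188 306] [209 321]
```

```bash
python3 -m crank '[{"offset":[0,0.001,0.006],"spin":0},{"offset":[0,0.001,0.018],"spin":0},{"offset":[0,0,0.032],"spin":0},{"offset":[-0.001,-0.005,0.048],"spin":0},{"offset":[-0.002,-0.02,0.06],"spin":0},{"offset":[-0.005,-0.042,0.065],"spin":0},{"offset":[-0.008,-0.065,0.065],"spin":0},{"offset":[-0.01,-0.085,0.065],"spin":0}]' && python3 -m crank '[{"offset":[-0.003,-0.02,0],"spin":0},{"offset":[-0.005,-0.042,0],"spin":0},{"offset":[-0.008,-0.065,0],"spin":0},{"offset":[-0.011,-0.085,0],"spin":0},{"offset":[-0.013,-0.105,0],"spin":0},{"offset":[-0.015,-0.118,0],"spin":0},{"offset":[-0.015,-0.122,0],"spin":0},{"offset":[-0.015,-0.122,0],"spin":0}]' && python3 -c "
from hyp import *
t=shot('top');s=shot('side');S=manip.read_state();print(S['eef_pos'],S['finger_gap'],S['wrist_force'])
G=S['eef_pos']; hyp(t,s,G,55,(0,10,20,30))
for p in(t,s):
  for x in manip.masks_of(p,'hitch_tool')[:2]:
    a=np.argwhere(x['mask']); print(x['conf'],len(a),a.min(0),a.max(0))
"
```

```text
clock: 32.63
eef_pos: [452.7, -10.1, 82.6]
eef_rot: [-3.134, 0.002, 1.443]
wrist_force: [0.4, -0.7, 0.0]
finger_gap: 11.6
clock: 33.3
eef_pos: [437.4, -132.4, 82.7]
eef_rot: [-3.134, 0.001, 1.442]
wrist_force: [-0.1, -0.3, -0.6]
finger_gap: 11.5
[ 437.54280104 -131.44310011   82.6294085 ] 11.76437423498861 [ 0.55883409 -0.54569075  0.21210182]
0 [[[400.0, 324.0], [356.0, 320.0], [327.0, 317.0]], [[235.0, 333.0], [238.0, 293.0], [240.0, 270.0]]]
10 [[[400.0, 324.0], [356.0, 320.0], [328.0, 317.0]], [[234.0, 329.0], [238.0, 295.0], [241.0, 275.0]]]
20 [[[400.0, 324.0], [356.0, 320.0], [329.0, 317.0]], [[233.0, 325.0], [239.0, 297.0], [242.0, 282.0]]]
30 [[[398.0, 324.0], [357.0, 320.0], [332.0, 318.0]], [[233.0, 320.0], [239.0, 300.0], [243.0, 290.0]]]
0.41 63 [317 330] [320 351]
0.51 138 [297 231] [325 239]
0.2 112 [304 329] [321 336]
```

```bash
python3 -m crank '[{"offset":[0,0,-0.006],"spin":0},{"offset":[0,0,-0.018],"spin":0},{"offset":[0,0,-0.03],"spin":0},{"offset":[0,0,-0.042],"spin":0},{"offset":[0,0,-0.051],"spin":0},{"offset":[0,0,-0.0565],"spin":0},{"offset":[0.0005,0.003,-0.0565],"spin":0},{"offset":[0.001,0.0055,-0.0565],"spin":0}]'
```

```text
clock: 34.17
eef_pos: [438.7, -125.4, 26.1]
eef_rot: [-3.133, 0.001, 1.444]
wrist_force: [0.5, 0.9, -0.2]
finger_gap: 11.4
```

```bash
python3 -m crank '[{"offset":[0.0005,0.004,0.005],"spin":0},{"offset":[0.001,0.0075,0.0105],"spin":0},{"offset":[0.0015,0.0105,0.016],"spin":0},{"offset":[0.002,0.014,0.0215],"spin":0},{"offset":[0.0025,0.018,0.0265],"spin":0},{"offset":[0.003,0.0235,0.0325],"spin":0},{"offset":[0.004,0.0295,0.038],"spin":0},{"offset":[0.0045,0.036,0.043],"spin":0}]' && python3 -c "
from hyp import *
t=shot('top');s=shot('side');S=manip.read_state();print(S['eef_pos'],S['finger_gap'],S['wrist_force'])
G=S['eef_pos']; hyp(t,s,G,55,(20,30,40,50,60))
for p in(t,s):
  for x in manip.masks_of(p,'hitch_tool')[:2]:
    a=np.argwhere(x['mask']); print(x['conf'],len(a),a.min(0),a.max(0))
"
```

```text
clock: 34.83
eef_pos: [443.4, -88.9, 69.8]
eef_rot: [-3.134, 0.001, 1.444]
wrist_force: [0.2, -0.9, -0.5]
finger_gap: 11.9
[443.69605195 -88.60015701  69.99889387] 11.720749311106731 [ 0.21899733 -1.42468865 -0.003894  ]
20 [[[377.0, 322.0], [335.0, 317.0], [309.0, 315.0]], [[236.0, 309.0], [241.0, 284.0], [244.0, 270.0]]]
30 [[[376.0, 321.0], [336.0, 317.0], [312.0, 315.0]], [[236.0, 304.0], [242.0, 287.0], [245.0, 277.0]]]
40 [[[374.0, 321.0], [337.0, 318.0], [316.0, 316.0]], [[235.0, 299.0], [242.0, 290.0], [245.0, 285.0]]]
50 [[[371.0, 321.0], [339.0, 318.0], [321.0, 316.0]], [[235.0, 294.0], [242.0, 293.0], [246.0, 293.0]]]
60 [[[367.0, 320.0], [342.0, 318.0], [327.0, 317.0]], [[235.0, 288.0], [242.0, 296.0], [246.0, 300.0]]]
0.22 181 [296 140] [309 155]
0.46 60 [290 233] [299 242]
```

```bash
python3 -m crank '[{"offset":[0.0005,0.005,0.005],"spin":0},{"offset":[0.0015,0.012,0.009],"spin":0},{"offset":[0.0025,0.0195,0.012],"spin":0},{"offset":[0.0035,0.027,0.0145],"spin":0},{"offset":[0.0045,0.035,0.016],"spin":0},{"offset":[0.005,0.041,0.017],"spin":0},{"offset":[0.006,0.0465,0.0175],"spin":0},{"offset":[0.006,0.0485,0.0175],"spin":0}]' && python3 -c "
from hyp import *
t=shot('top');s=shot('side');S=manip.read_state();print(S['eef_pos'],S['finger_gap'],S['wrist_force'])
G=S['eef_pos']; hyp(t,s,G,55,(70,80,85,90,95,100))
for p in(t,s):
  for x in manip.masks_of(p,'hitch_tool')[:2]:
    a=np.argwhere(x['mask']); print(x['conf'],len(a),a.min(0),a.max(0))
    if p is s: print([(int(v),a[a[:,0]==v][:,1].min(),a[a[:,0]==v][:,1].max()) for v in np.unique(a[:,0])])
"
```

```text
clock: 35.7
eef_pos: [449.5, -39.8, 86.8]
eef_rot: [-3.134, 0.001, 1.446]
wrist_force: [-0.4, -1.2, -0.6]
finger_gap: 11.8
[449.27904961 -40.23571211  86.55932294] 11.626082184515216 [ 0.69184543 -0.23130647  0.00726929]
70 [[[339.0, 317.0], [321.0, 316.0], [312.0, 316.0]], [[235.0, 257.0], [242.0, 275.0], [246.0, 285.0]]]
80 [[[334.0, 316.0], [324.0, 316.0], [319.0, 316.0]], [[235.0, 253.0], [242.0, 278.0], [246.0, 292.0]]]
85 [[[331.0, 316.0], [326.0, 317.0], [322.0, 317.0]], [[235.0, 251.0], [242.0, 279.0], [246.0, 295.0]]]
90 [[[329.0, 316.0], [327.0, 317.0], [326.0, 317.0]], [[235.0, 249.0], [242.0, 280.0], [246.0, 298.0]]]
95 [[[327.0, 316.0], [329.0, 317.0], [330.0, 318.0]], [[235.0, 247.0], [242.0, 281.0], [245.0, 301.0]]]
100 [[[324.0, 315.0], [330.0, 317.0], [333.0, 318.0]], [[236.0, 246.0], [242.0, 282.0], [245.0, 304.0]]]
0.81 282 [252 233] [298 247]
[(252, np.int64(234), np.int64(237)), (253, np.int64(233), np.int64(238)), (254, np.int64(233), np.int64(238)), (255, np.int64(233), np.int64(239)), (256, np.int64(233), np.int64(239)), (257, np.int64(233), np.int64(239)), (2
[... 5840 characters left out ...]
92, np.int64(318), np.int64(404)), (393, np.int64(318), np.int64(404)), (394, np.int64(318), np.int64(404)), (395, np.int64(319), np.int64(404)), (396, np.int64(319), np.int64(405)), (397, np.int64(319), np.int64(405)), (398, np.int64(319), np.int64(405)), (399, np.int64(319), np.int64(405)), (400, np.int64(319), np.int64(403)), (401, np.int64(319), np.int64(398)), (402, np.int64(319), np.int64(392)), (403, np.int64(319), np.int64(383)), (404, np.int64(320), np.int64(375)), (405, np.int64(320), np.int64(368)), (406, np.int64(320), np.int64(361)), (407, np.int64(320), np.int64(356)), (408, np.int64(320), np.int64(345)), (409, np.int64(320), np.int64(336)), (410, np.int64(321), np.int64(327))]
```

```bash
python3 -m crank '[{"offset":[0,0,0.006],"spin":0},{"offset":[0,0,0.018],"spin":0},{"offset":[0,0,0.034],"spin":0},{"offset":[0.002,0.002,0.052],"spin":0},{"offset":[0.008,0.009,0.07],"spin":0},{"offset":[0.018,0.02,0.088],"spin":0},{"offset":[0.03,0.033,0.104],"spin":0},{"offset":[0.044,0.048,0.112],"spin":0}]' && python3 -m crank '[{"offset":[0.016,0.018,0],"spin":0},{"offset":[0.034,0.038,0],"spin":0},{"offset":[0.054,0.06,0],"spin":0},{"offset":[0.074,0.082,0],"spin":0},{"offset":[0.094,0.104,0],"spin":0},{"offset":[0.114,0.126,0],"spin":0},{"offset":[0.132,0.146,0],"spin":0},{"offset":[0.142,0.158,0],"spin":0}]' && python3 -c "
from hyp import *
t=shot('top');s=shot('side');S=manip.read_state();print(S['eef_pos'],S['finger_gap'],S['wrist_force'])
G=S['eef_pos']; hyp(t,s,G,55,(85,90,95))
a=np.argwhere(manip.masks_of(s,'hitch_tool')[0]['mask']);print(a.min(0),a.max(0))
for v in np.unique(a[:,0])[::2]: b=a[a[:,0]==v][:,1]; print((int(v),int(b.min()),int(b.max())),end=' ')
print('mouth side',proj(s,[[640.8,170.6,85]]))
"
```

```text
clock: 36.57
eef_pos: [493.9, 7.5, 201.1]
eef_rot: [-3.136, 0.001, 1.444]
wrist_force: [0.1, -0.6, -1.2]
finger_gap: 11.5
clock: 37.23
eef_pos: [636.9, 167.2, 200.8]
eef_rot: [-3.135, 0.0, 1.444]
wrist_force: [-0.7, 0.4, -0.0]
finger_gap: 11.6
[636.4933317  166.99260235 200.30607918] 11.352184704344765 [-0.65340642 -0.24006845 -0.57908738]
85 [[[214.0, 209.0], [218.0, 219.0], [220.0, 225.0]], [[312.0, 128.0], [313.0, 162.0], [314.0, 182.0]]]
90 [[[211.0, 208.0], [220.0, 219.0], [224.0, 225.0]], [[312.0, 127.0], [313.0, 163.0], [314.0, 184.0]]]
95 [[[208.0, 208.0], [221.0, 219.0], [228.0, 225.0]], [[312.0, 126.0], [313.0, 164.0], [314.0, 186.0]]]
[129 310] [182 316]
(129, 312, 313) (131, 310, 315) (133, 310, 315) (135, 310, 315) (137, 310, 315) (139, 310, 315) (141, 311, 315) (143, 311, 315) (145, 311, 315) (147, 311, 315) (149, 311, 315) (151, 311, 315) (153, 311, 315) (155, 311, 315) (157, 311, 316) (159, 311, 316) (161, 310, 316) (163, 310, 316) (165, 311, 315) (167, 313, 314) (173, 314, 314) (175, 313, 315) (177, 313, 315) (179, 313, 315) (181, 313, 315) mouth side [[315.83906797 196.65300607]]
```

```bash
python3 -c "
from h import *
s=shot('side');S=manip.read_state();print(S['eef_pos'])
I=s['pixels'].astype(int)
print(I[176:190,309:320].sum(2)//3)
print(I[122:134,309:320].sum(2)//3)
for v in(182.5,184): print([(z,atz(s,314.3,v,z).round(1).tolist()) for z in(118,122,126)])
print('end',[(z,atz(s,312.5,128,z).round(1).tolist()) for z in(266,270,274)])
"
```

```text
[635.67669472 165.26750794 200.80021478]
[[113 113 111 107 107 108 109 113 114 114 114]
 [113 114 112 107 108 107 109 113 114 114 113]
 [113 113 112 106 108 107 108 114 114 114 114]
 [114 113 111 105 108 107 108 113 114 114 114]
 [113 113 111 105 107 108 109 114 115 115 114]
 [113 114 112 109 108 107 111 114 114 114 115]
 [115 114 112 111 108 107 113 115 114 114 115]
 [114 115 114 113 108 109 114 115 115 115 114]
 [114 114 114 113 111 112 114 115 115 115 115]
 [114 115 114 115 114 114 115 115 114 115 115]
 [114 115 115 114 115 115 115 114 115 115 116]
 [114 115 115 115 115 115 115 115 115 115 115]
 [115 115 115 115 115 116 115 115 115 115 115]
 [115 115 115 115 115 115 114 115 115 116 115]]
[[177 181 180 178 175 165 131  82  56  55  55]
 [175 182 181 179 175 166 134  95  80  79  79]
 [175 182 181 180 177 166 137 113 109 109 109]
 [179 183 181 180 177 167 140 123 121 121 121]
 [178 183 182 180 178 167 137 123 122 122 122]
 [167 181 182 180 178 165 121 121 121 122 122]
 [146 177 179 175 176 162 104 118 122 122 123]
 [135 163 159 152 156 147  95 117 121 122 122]
 [116 127 115 111 114 111  89 115 122 122 122]
 [ 91 103 103 102 103  97  87 112 121 122 123]
 [ 81  96 100 102 101  95  85 107 121 122 123]
 [ 81  93  99 101  99  92  85 106 121 122 123]]
[(118, [640.3, 182.5, 118.0]), (122, [639.5, 177.4, 122.0]), (126, [638.6, 172.2, 126.0])]
[(118, [639.3, 177.0, 118.0]), (122, [638.4, 171.8, 122.0]), (126, [637.6, 166.7, 126.0])]
end [(266, [639.7, 176.3, 266.0]), (270, [638.6, 169.8, 270.0]), (274, [637.6, 163.2, 274.0])]
```

```bash
python3 -m crank '[{"offset":[0.001,0.001,-0.003],"spin":0},{"offset":[0.003,0.002,-0.008],"spin":0},{"offset":[0.0045,0.004,-0.014],"spin":0},{"offset":[0.0045,0.004,-0.02],"spin":0},{"offset":[0.0045,0.004,-0.026],"spin":0},{"offset":[0.0045,0.004,-0.031],"spin":0},{"offset":[0.0045,0.004,-0.0335],"spin":0},{"offset":[0.0045,0.004,-0.0335],"spin":0}]' && python3 -c "
from h import *
s=shot('side');print(np.mean([manip.read_state()['eef_pos']],0))
I=s['pixels'].astype(int)
print(I[178:206,306:326].sum(2)//3)
print(proj(s,[[640.8,170.6,92],[640.8,170.6,85]]))
"
```

```text
clock: 38.1
eef_pos: [639.9, 169.1, 166.5]
eef_rot: [-3.134, 0.001, 1.444]
wrist_force: [-0.8, 0.2, -0.3]
finger_gap: 11.7
[640.07852951 169.21450471 167.06798261]
[[114 113 114 114 114 113 112 108 104 105 105 109 113 113 114 114 114 115
  114 114]
 [114 114 113 114 114 114 113 111 107 108 107 113 114 114 114 114 114 114
  114 114]
 [114 113 115 113 114 114 114 112 107 108 108 114 114 115 114 114 114 115
  115 114]
 [113 114 113 114 114 113 114 112 107 109 109 114 114 115 114 115 114 114
  114 114]
 [114 114 114 113 114 114 114 113 107 109 110 114 115 114 114 115 114 115
  115 114]
 [114 114 113 114 114 114 114 111 107 109 110 115 115 115 115 114 115 114
  115 115]
 [114 114 114 114 114 114 114 112 107 108 110 114 114 115 115 114 115 115
  114 115]
 [114 114 114 114 115 114 114 112 107 109 109 114 115 115 115 115 115 115
  114 114]
 [114 115 114 115 114 115 114 112 108 109 109 114 116 114 114 115 114 115
  116 115]
 [114 114 115 115 114 114 114 113 108 109 109 115 115 116 114 115 115 115
  115 115]
 [114 114 115 115 115 115 114 113 108 108 110 115 116 115 115 115 115 115
  115 115]
 
[... 803 characters left out ...]
38 141 145 136 124 126 127 128 129
  131 132]
 [115 116 116 116 117 118 119 120 123 128 130 130 127 128 132 133 131 132
  132 132]
 [116 117 119 122 125 128 127 125 124 128 130 130 127 129 134 134 132 132
  132 133]
 [123 125 126 128 133 135 135 130 126 128 131 129 127 128 133 134 132 133
  132 132]
 [131 131 131 131 133 136 136 134 128 128 131 130 127 129 132 133 133 132
  132 132]
 [134 132 131 131 133 135 136 136 130 128 131 129 127 129 132 133 134 133
  133 132]
 [134 134 132 131 132 134 135 135 129 129 130 130 127 128 131 133 134 134
  133 133]
 [134 134 133 132 131 134 135 135 129 129 131 130 127 127 131 131 133 134
  134 133]]
[[315.75875391 194.33976732]
 [315.83906797 196.65300607]]
```

```bash
python3 -m crank '[{"offset":[0.001,0.001,0],"spin":0},{"offset":[0.0017,0.0014,0],"spin":0},{"offset":[0.0017,0.0014,-0.002],"spin":0},{"offset":[0.0017,0.0014,-0.004],"spin":0},{"offset":[0.0017,0.0014,-0.006],"spin":0},{"offset":[0.0017,0.0014,-0.008],"spin":0},{"offset":[0.0017,0.0014,-0.01],"spin":0},{"offset":[0.0017,0.0014,-0.011],"spin":0}]' && python3 -c "
from h import *
s=shot('side');S=manip.read_state();print(S['eef_pos'],S['wrist_force'],S['moment'])
I=s['pixels'].astype(int)
print(I[188:202,309:323].sum(2)//3)
"
```

```text
clock: 38.82
eef_pos: [641.7, 170.6, 155.6]
eef_rot: [-3.134, 0.001, 1.444]
wrist_force: [0.3, -0.1, 0.1]
finger_gap: 11.8
[641.63417018 170.54859076 155.54592379] [-0.30459191 -0.28576598 -1.15537673] [-0.0394897   0.06494021 -0.02699326]
[[115 114 115 115 115 113 109 108 108 115 115 115 115 115]
 [115 115 115 115 115 113 108 107 108 114 116 115 115 115]
 [114 115 114 115 115 113 108 108 108 115 115 115 116 115]
 [115 115 115 115 115 113 107 108 108 114 115 115 116 115]
 [115 115 116 115 115 113 108 109 109 114 116 116 116 116]
 [115 115 115 116 115 113 107 108 110 115 116 116 116 116]
 [115 115 115 115 116 115 107 110 117 123 117 116 116 115]
 [115 115 115 117 127 139 113 111 128 142 120 116 116 117]
 [115 115 115 119 140 160 121 112 133 155 127 117 116 116]
 [115 115 116 119 134 152 132 127 141 148 128 118 120 121]
 [116 116 116 116 124 137 136 139 144 136 124 126 126 127]
 [117 117 118 119 120 123 128 130 130 127 127 133 132 131]
 [122 124 127 127 125 124 128 131 129 126 129 134 134 132]
 [129 133 135 135 131 126 128 131 130 128 129 133 134 133]]
```

```bash
python3 -m crank '[{"offset":[0,0,-0.0015],"spin":0},{"offset":[0,0,-0.003],"spin":0},{"offset":[0,0,-0.0045],"spin":0},{"offset":[0,0,-0.006],"spin":0},{"offset":[0,0,-0.0075],"spin":0},{"offset":[0,0,-0.009],"spin":0},{"offset":[0,0,-0.01],"spin":0},{"offset":[0,0,-0.01],"spin":0}]' && python3 -c "
from h import *
s=shot('side');S=[manip.read_state()]
for i in range(2): manip.camera('side');S.append(manip.read_state())
print([(x['eef_pos'].round(1),x['wrist_force'].round(1),x['moment'].round(2)) for x in S])
I=s['pixels'].astype(int)
print(I[190:200,309:323].sum(2)//3)
"
```

```text
clock: 39.53
eef_pos: [641.6, 170.5, 145.3]
eef_rot: [-3.134, 0.001, 1.444]
wrist_force: [0.3, -0.4, -0.7]
finger_gap: 11.8
[(array([641.6, 170.6, 145.4]), array([-0.6, -0.6, -0.2]), array([-0.07,  0.02,  0.02])), (array([641.6, 170.5, 145.5]), array([-0. ,  0.5, -0.4]), array([-0.1 ,  0.02, -0.03])), (array([641.7, 170.5, 145.6]), array([ 0.2,  0.1, -1.5]), array([-0.02,  0.09, -0.01]))]
[[115 115 115 115 115 113 108 108 108 115 115 115 116 115]
 [115 115 115 114 115 113 108 108 108 115 115 115 115 115]
 [115 115 115 116 115 113 107 108 108 114 115 116 116 116]
 [115 115 115 116 115 113 107 109 110 116 116 115 116 116]
 [116 116 114 116 116 116 108 111 118 124 117 116 116 116]
 [115 115 115 116 127 139 112 113 128 143 121 117 117 116]
 [115 115 115 120 139 160 119 114 133 155 126 117 116 117]
 [116 115 116 119 135 151 131 133 143 148 127 118 119 122]
 [115 116 116 117 123 137 137 143 147 137 124 126 127 128]
 [117 117 117 119 120 122 125 126 127 127 128 133 132 131]]
```

```bash
python3 -m crank '[{"offset":[0,0,-0.002],"spin":0},{"offset":[0,0,-0.004],"spin":0},{"offset":[0,0,-0.006],"spin":0},{"offset":[0,0,-0.008],"spin":0},{"offset":[0,0,-0.01],"spin":0},{"offset":[0,0,-0.012],"spin":0},{"offset":[0,0,-0.014],"spin":0},{"offset":[0,0,-0.015],"spin":0}]' && python3 -m crank '[{"offset":[0,0,-0.002],"spin":0},{"offset":[0,0,-0.004],"spin":0},{"offset":[0,0,-0.006],"spin":0},{"offset":[0,0,-0.008],"spin":0},{"offset":[0,0,-0.01],"spin":0},{"offset":[0,0,-0.011],"spin":0},{"offset":[0,0,-0.012],"spin":0},{"offset":[0,0,-0.012],"spin":0}]'
```

```text
clock: 40.35
eef_pos: [641.6, 170.7, 130.3]
eef_rot: [-3.134, 0.001, 1.444]
wrist_force: [-0.1, 1.3, 0.6]
finger_gap: 11.9
clock: 41.02
eef_pos: [641.9, 171.0, 119.0]
eef_rot: [-3.135, 0.0, 1.444]
wrist_force: [-0.9, 2.9, 5.1]
finger_gap: 11.7
```

```bash
python3 -m crank '[{"offset":[0,0.0005,0],"spin":0},{"offset":[0,0.001,0],"spin":0},{"offset":[0,0.0015,0],"spin":0},{"offset":[0,0.0015,-0.001],"spin":0},{"offset":[0,0.0015,-0.002],"spin":0},{"offset":[0,0.0015,-0.003],"spin":0},{"offset":[0,0.0015,-0.004],"spin":0},{"offset":[0,0.0015,-0.004],"spin":0}]'
```

```text
clock: 41.68
eef_pos: [642.0, 172.6, 115.0]
eef_rot: [-3.135, 0.0, 1.444]
wrist_force: [-0.9, 0.7, 4.0]
finger_gap: 11.9
```

```bash
python3 -m crank '[{"offset":[-0.0003,0.0005,-0.001],"spin":0},{"offset":[-0.0005,0.0007,-0.002],"spin":0},{"offset":[-0.0005,0.0007,-0.003],"spin":0},{"offset":[-0.0005,0.0007,-0.004],"spin":0},{"offset":[-0.0005,0.0007,-0.005],"spin":0},{"offset":[-0.0005,0.0007,-0.006],"spin":0},{"offset":[-0.0005,0.0007,-0.006],"spin":0},{"offset":[-0.0005,0.0007,-0.006],"spin":0}]' && python3 -c "
from h import *
s=shot('side');S=manip.read_state();print(S['eef_pos'],S['wrist_force'],S['moment'])
a=np.argwhere(manip.masks_of(s,'hitch_tool')[0]['mask']);print(a.min(0),a.max(0))
for v in np.unique(a[:,0])[::2]: b=a[a[:,0]==v][:,1]; print((int(v),int(b.min()),int(b.max())),end=' ')
print(proj(s,[[641,171,85],[641,171,89],[641,171,95],[641,171,99]]))
"
```

```text
clock: 42.35
eef_pos: [641.8, 173.6, 109.3]
eef_rot: [-3.136, -0.001, 1.444]
wrist_force: [1.1, 1.9, 6.3]
finger_gap: 11.4
[641.73145571 173.59733485 109.33828945] [0.26497784 1.31575965 4.91450358] [ 0.12410168  0.05556456 -0.04724161]
[164 313] [197 319]
(164, 314, 317) (166, 313, 318) (168, 313, 318) (170, 313, 318) (172, 313, 318) (174, 313, 318) (176, 313, 318) (178, 314, 318) (180, 314, 318) (182, 314, 318) (184, 314, 318) (186, 314, 318) (188, 314, 318) (190, 314, 318) (192, 313, 319) (194, 313, 319) (196, 313, 318) [[315.8909093  196.53652658]
 [315.84524844 195.21727833]
 [315.77631876 193.22573971]
 [315.73007075 191.88952728]]
```

```bash
python3 -m crank '[{"offset":[0,0.0003,-0.0005],"spin":0},{"offset":[0,0.0005,-0.001],"spin":0},{"offset":[0,0.0005,-0.0015],"spin":0},{"offset":[0,0.0005,-0.002],"spin":0},{"offset":[0,0.0005,-0.0025],"spin":0},{"offset":[0,0.0005,-0.003],"spin":0},{"offset":[0,0.0005,-0.003],"spin":0},{"offset":[0,0.0005,-0.003],"spin":0}]' && python3 -m crank '[{"offset":[0,0,-0.0003],"spin":0},{"offset":[0,0,-0.0006],"spin":0},{"offset":[0,0,-0.001],"spin":0},{"offset":[0,0,-0.0013],"spin":0},{"offset":[0,0,-0.0016],"spin":0},{"offset":[0,0,-0.002],"spin":0},{"offset":[0,0,-0.002],"spin":0},{"offset":[0,0,-0.002],"spin":0}]' && python3 -c "
from h import *
s=shot('side');S=manip.read_state();print(S['eef_pos'],S['wrist_force'],S['moment'])
a=np.argwhere(manip.masks_of(s,'hitch_tool')[0]['mask']);print(a.min(0),a.max(0))
for v in np.unique(a[:,0])[-12:]: b=a[a[:,0]==v][:,1]; print((int(v),int(b.min()),int(b.max())),end=' ')
"
```

```text
clock: 43.12
eef_pos: [641.9, 174.3, 106.5]
eef_rot: [-3.137, -0.001, 1.444]
wrist_force: [-0.3, 1.6, 5.5]
finger_gap: 11.7
clock: 43.78
eef_pos: [642.0, 174.5, 104.7]
eef_rot: [-3.137, -0.001, 1.444]
wrist_force: [-0.9, 2.0, 6.1]
finger_gap: 11.5
[641.98408988 174.56800583 104.72131067] [-0.18720316  2.51753671  5.90817236] [0.11465628 0.25784532 0.00283387]
[166 313] [196 318]
(185, 314, 318) (186, 314, 318) (187, 314, 318) (188, 314, 317) (189, 314, 317) (190, 314, 317) (191, 314, 317) (192, 314, 317) (193, 314, 317) (194, 314, 317) (195, 314, 317) (196, 315, 316)
```

```bash
python3 -c "
from h import *
s=shot('side');t=shot('top')
I=s['pixels'].astype(int)
print((I[184:204,309:324,0]-I[184:204,309:324,2]))
print(I[184:204,309:324].sum(2)//3)
for p in(s,t): print([(np.round(d['location']).tolist(),round(d['conf'],2)) for d in manip.search_frame(p,'tool_collar')[:2]])
"
```

```text
[[ 20  21  21  21  36  66  72  72  69  54  22  21  21  21  21]
 [ 21  21  21  21  34  67  72  72  69  55  21  21  21  22  21]
 [ 21  20  21  22  35  66  72  72  69  55  22  20  21  21  21]
 [ 21  21  21  22  36  67  72  72  70  57  22  21  20  21  21]
 [ 21  20  21  21  33  66  72  73  70  57  23  21  21  21  21]
 [ 21  21  21  21  32  65  72  72  70  57  22  20  21  21  20]
 [ 20  22  20  20  33  64  71  72  70  56  22  21  20  21  20]
 [ 20  21  20  21  33  65  72  72  70  55  24  21  21  20  21]
 [ 21  20  22  26  42  65  72  71  70  56  32  21  20  20  20]
 [ 20  21  22  31  53  66  71  73  70  60  41  22  21  21  21]
 [ 20  22  21  31  57  68  71  72  69  66  50  23  20  21  21]
 [ 21  20  21  28  53  70  72  72  70  68  51  24  21  21  21]
 [ 21  21  21  25  42  64  68  69  67  63  45  23  22  23  24]
 [ 21  20  20  22  30  39  47  51  48  40  33  29  36  44  52]
 [ 20  19  20  22  21  21  27  32  31  29  45  62  70  80  90]
 [ 23  24  28  34  30  21  19  18  23  41  73  97 100 100 101]
 [ 44  54  65  70  59  34  21  16  23  49  83 102 104 102 102]
 [ 82  92 100  98  81  44  22
[... 786 characters left out ...]
118]
 [116 117 117 115 107  99 100 100  98  96 104 117 118 118 118]
 [117 117 117 114 106 101 101 100  98  99 106 116 118 118 118]
 [117 117 117 117 112 106 105 104 104 104 106 117 118 119 119]
 [117 118 118 119 122 124 125 126 127 121 115 119 121 123 125]
 [117 118 117 118 124 136 138 141 142 135 125 127 129 130 131]
 [118 119 120 121 121 124 125 127 127 128 130 135 134 133 134]
 [123 127 129 129 127 124 124 125 126 128 130 135 135 133 134]
 [130 135 138 136 132 126 124 124 125 128 130 134 136 135 134]
 [134 136 138 138 136 129 124 124 125 128 130 134 136 136 134]
 [134 135 137 138 137 130 124 125 125 128 130 134 134 135 135]]
[([643.0, 165.0, 140.0], 0.75), ([634.0, 149.0, 42.0], 0.35)]
[]
```

```bash
python3 -m crank '[{"offset":[0,0.0005,0],"spin":0},{"offset":[0,0.001,0],"spin":0},{"offset":[0,0.001,-0.0005],"spin":0},{"offset":[0,0.001,-0.001],"spin":0},{"offset":[0,0.001,-0.0015],"spin":0},{"offset":[0,0.001,-0.002],"spin":0},{"offset":[0,0.001,-0.0025],"spin":0},{"offset":[0,0.001,-0.0025],"spin":0}]' && python3 -m crank '[{"offset":[0,0,-0.0003],"spin":0},{"offset":[0,0,-0.0006],"spin":0},{"offset":[0,0,-0.001],"spin":0},{"offset":[0,0,-0.0013],"spin":0},{"offset":[0,0,-0.0016],"spin":0},{"offset":[0,0,-0.002],"spin":0},{"offset":[0,0,-0.002],"spin":0},{"offset":[0,0,-0.002],"spin":0}]' && python3 -c "
from h import *
s=shot('side');S=manip.read_state();print(S['eef_pos'],S['wrist_force'],S['moment'])
I=s['pixels'].astype(int)
print((I[188:203,309:324,0]-I[188:203,309:324,2]))
"
```

```text
clock: 44.75
eef_pos: [641.9, 175.5, 102.0]
eef_rot: [-3.137, -0.001, 1.444]
wrist_force: [-0.3, -0.9, 1.0]
finger_gap: 11.5
clock: 45.42
eef_pos: [642.0, 175.6, 100.4]
eef_rot: [-3.137, -0.002, 1.444]
wrist_force: [-1.3, 1.4, 4.8]
finger_gap: 11.4
[642.02760612 175.65836304 100.34291938] [-0.91256818  0.23031757  5.54739715] [-0.20322026  0.26916172  0.03509463]
[[ 21  21  21  22  36  67  72  72  70  57  21  20  21  21  20]
 [ 21  21  20  20  33  66  72  72  70  57  22  21  21  21  21]
 [ 21  21  21  20  33  66  72  73  70  57  21  21  21  21  21]
 [ 20  21  21  21  33  67  73  73  69  56  21  20  20  20  20]
 [ 21  21  21  21  32  66  72  72  69  55  22  20  20  20  20]
 [ 21  21  21  22  33  64  71  73  70  55  27  20  20  20  20]
 [ 21  20  23  32  54  66  72  72  69  59  39  23  20  21  21]
 [ 20  21  24  47  80  72  71  72  69  64  49  23  21  20  21]
 [ 20  20  23  46  82  73  72  72  71  66  53  24  22  23  25]
 [ 21  20  21  30  56  66  73  72  70  63  49  31  35  44  53]
 [ 20  20  20  24  38  52  63  64  64  60  57  63  71  80  90]
 [ 23  24  28  34  36  34  40  40  42  55  77  98  99 100 100]
 [ 45  55  65  70  60  36  23  19  25  50  83 102 104 102 102]
 [ 81  93 100  99  80  45  22  17  24  49  83 101 103 103 103]
 [100 103 104 102  87  49  24  16  24  50  83 101 104 104 103]]
```

```bash
python3 -m crank '[{"offset":[0,0,-0.0003],"spin":0},{"offset":[0,0,-0.0006],"spin":0},{"offset":[0,0,-0.0009],"spin":0},{"offset":[0,0,-0.0012],"spin":0},{"offset":[0,0,-0.0015],"spin":0},{"offset":[0,0,-0.0018],"spin":0},{"offset":[0,0,-0.002],"spin":0},{"offset":[0,0,-0.002],"spin":0}]' && python3 -c "
from h import *
s=shot('side');S=manip.read_state();print(S['eef_pos'],S['wrist_force'],S['moment'])
I=s['pixels'].astype(int)
print((I[191:202,309:324,0]-I[191:202,309:324,2]))
"
```

```text
clock: 46.13
eef_pos: [642.3, 176.0, 99.8]
eef_rot: [-3.139, -0.003, 1.445]
wrist_force: [-3.7, 0.1, 14.0]
finger_gap: 11.9
[642.30337199 176.01054096  99.846264  ] [-4.89468547  0.14176013 13.72271897] [-0.16067126  1.04584438  0.01098497]
[[ 20  21  21  20  28  57  71  72  70  58  26  21  20  20  21]
 [ 21  20  21  20  27  56  71  73  70  57  26  20  20  20  20]
 [ 20  21  21  22  32  58  72  71  69  57  31  21  20  20  20]
 [ 20  21  22  31  53  66  71  72  69  60  41  22  20  20  21]
 [ 21  21  23  43  74  71  70  71  70  65  52  23  21  20  21]
 [ 20  21  22  40  73  70  72  72  70  66  53  24  22  23  24]
 [ 20  20  21  28  53  66  72  72  71  66  51  30  35  44  52]
 [ 20  19  20  25  36  52  63  64  65  62  60  63  71  81  90]
 [ 23  25  28  35  36  35  41  40  43  55  78  98 100  99 101]
 [ 44  55  64  69  60  35  23  20  25  50  84 101 103 102 102]
 [ 81  93 100  99  81  44  22  17  24  50  83 101 104 103 102]]
```

```bash
python3 -m crank '[{"offset":[-0.0002,0,0.0005],"spin":0},{"offset":[-0.0004,0,0.001],"spin":0},{"offset":[-0.0005,0,0.001],"spin":0},{"offset":[-0.0005,0,0.001],"spin":0},{"offset":[-0.0005,0,0.001],"spin":0},{"offset":[-0.0005,0,0.001],"spin":0},{"offset":[-0.0005,0,0.001],"spin":0},{"offset":[-0.0005,0,0.001],"spin":0}]' && python3 -m crank '[{"offset":[0,0,0],"spin":0},{"offset":[0,0,0],"spin":0},{"offset":[0,0,0],"spin":0},{"offset":[0,0,0],"spin":0},{"offset":[0,0,0],"spin":0},{"offset":[0,0,0],"spin":0},{"offset":[0,0,0],"spin":0},{"offset":[0,0,0],"spin":0}]' 0.4 && python3 -c "
from h import *
s=shot('side')
I=s['pixels'].astype(int)
print((I[191:202,309:324,0]-I[191:202,309:324,2]))
"
```

```text
clock: 46.85
eef_pos: [641.8, 176.0, 100.6]
eef_rot: [-3.139, -0.003, 1.445]
wrist_force: [0.6, 0.6, 0.3]
finger_gap: 11.6
clock: 47.52
eef_pos: [641.8, 176.0, 100.6]
eef_rot: [-3.139, -0.002, 1.444]
wrist_force: [-0.5, -0.4, 0.4]
finger_gap: 37.5
[[ 20  20  22  24  40  68  73  73  72  60  25  21  21  20  19]
 [ 20  21  21  23  39  68  73  72  70  55  23  20  20  20  20]
 [ 21  21  21  25  43  67  73  73  69  50  25  21  20  20  21]
 [ 20  21  23  37  65  71  72  72  69  60  45  24  21  21  21]
 [ 21  21  24  45  81  73  73  73  75  80  71  30  21  21  21]
 [ 21  21  22  35  70  72  73  73  77  87  73  29  22  24  25]
 [ 20  20  21  31  60  70  71  71  69  66  49  30  36  45  53]
 [ 20  20  20  25  39  51  54  58  56  51  55  63  71  81  90]
 [ 22  24  28  34  35  32  31  34  36  44  75  97 100  99 100]
 [ 44  55  65  69  61  35  23  18  26  49  83 102 103 102 102]
 [ 82  93 100  98  81  44  23  18  24  50  83 101 103 103 102]]
```

Released and seated; withdraw straight up and clear, then check.

```bash
python3 -m crank '[{"offset":[0,0,0.006],"spin":0},{"offset":[0,0,0.016],"spin":0},{"offset":[0,0,0.03],"spin":0},{"offset":[0,0,0.048],"spin":0},{"offset":[0,0,0.068],"spin":0},{"offset":[0,0,0.09],"spin":0},{"offset":[0,0,0.11],"spin":0},{"offset":[0,0,0.12],"spin":0}]' && python3 -m crank '[{"offset":[-0.02,-0.02,0.01],"spin":0},{"offset":[-0.05,-0.04,0.02],"spin":0},{"offset":[-0.08,-0.06,0.02],"spin":0},{"offset":[-0.11,-0.08,0.02],"spin":0},{"offset":[-0.14,-0.1,0.02],"spin":0},{"offset":[-0.17,-0.12,0.02],"spin":0},{"offset":[-0.19,-0.14,0.02],"spin":0},{"offset":[-0.2,-0.15,0.02],"spin":0}]' && python3 -m crank '[{"offset":[-0.01,-0.03,0],"spin":0},{"offset":[-0.02,-0.065,0],"spin":0},{"offset":[-0.03,-0.1,0],"spin":0},{"offset":[-0.04,-0.135,0],"spin":0},{"offset":[-0.05,-0.17,0],"spin":0},{"offset":[-0.05,-0.195,0],"spin":0},{"offset":[-0.05,-0.205,0],"spin":0},{"offset":[-0.05,-0.205,0],"spin":0}]' && python3 -c "
from h import *
s=shot('side','e_s.png');t=shot('top','e_t.png')
for n in('hitch_tool','tool_collar','dust_cap','whip_finisher','resin_bottle','spool_1','bobbin','wax_jar'):
  for c,p in(('s',s),('t',t)): print(n,c,[(np.round(d['location']).tolist(),round(d['conf'],2)) for d in manip.search_frame(p,n)[:3]])
for c,p in(('s',s),('t',t)):
  a=np.argwhere(manip.masks_of(p,'hitch_tool')[0]['mask']);print(c,len(a),a.min(0),a.max(0))
  print([[proj(p,[641+o,171+q,z])[0].round(1).tolist() for z in(85,89,175)] for o,q in((0,0),)])
m=manip.masks_of(s,'hitch_tool')[0]['mask'];a=np.argwhere(m)
for v in np.unique(a[:,0])[::4]: b=a[a[:,0]==v][:,1]; print((int(v),int(b.min()),int(b.max())),end=' ')
"
```

```text
clock: 48.23
eef_pos: [642.4, 176.2, 224.7]
eef_rot: [3.14, -0.004, 1.445]
wrist_force: [-0.2, 0.8, 0.1]
finger_gap: 37.6
clock: 48.9
eef_pos: [440.3, 24.8, 245.2]
eef_rot: [3.14, -0.004, 1.444]
wrist_force: [-0.1, -1.0, 0.3]
finger_gap: 37.5
clock: 49.57
eef_pos: [390.1, -181.5, 245.3]
eef_rot: [3.14, -0.004, 1.441]
wrist_force: [-0.4, -0.5, 0.4]
finger_gap: 37.4
hitch_tool s [([476.0, -364.0, 51.0], 0.41)]
hitch_tool t [([635.0, 166.0, 144.0], 0.45)]
tool_collar s [([679.0, -206.0, 94.0], 0.69), ([642.0, 166.0, 129.0], 0.44)]
tool_collar t [([636.0, 170.0, 142.0], 0.66)]
dust_cap s [([643.0, 170.0, 130.0], 0.58), ([639.0, -232.0, 50.0], 0.41), ([634.0, 147.0, 40.0], 0.38)]
dust_cap t []
whip_finisher s [([613.0, -156.0, 81.0], 0.68)]
whip_finisher t [([485.0, 348.0, 31.0], 0.72)]
resin_bottle s [([712.0, -24.0, 59.0], 0.78), ([611.0, -155.0, 81.0], 0.58)]
resin_bottle t [([698.0, -16.0, 72.0], 0.59)]
spool_1 s [([670.0, -276.0, 96.0], 0.7), ([676.0, -208.0, 98.0], 0.55)]
spool_1 t [([668.0, -270.0, 103.0], 0.62), ([674.0, -195.0, 106.0], 0.56), ([488.0, 345.0, 35.0], 0.48)]
bobbin s []
bobbin t [([785.0, -19.0, 73.0], 0.96)]
wax_jar s [([476.0, -363.0, 49.0], 0.96)]
wax_jar t [([470.0, -346.0, 46.0], 0.8), ([486.0, 344.0, 30.0], 0.53)]
s 788 [425 261] [460 287]
[[[315.9, 196.5], [315.8, 195.2], [314.8, 165.1]]]
t 114 [216 216] [230 228]
[[[225.6, 226.9], [225.3, 226.5], [218.4, 217.9]]]
(425, 270, 277) (429, 264, 283) (433, 262, 284) (437, 261, 285) (441, 262, 287) (445, 262, 287) (449, 262, 287) (453, 263, 286) (457, 266, 283)
```

```bash
python3 -c "
from h import *
s=shot('side');t=shot('top')
g=lambda p:p['pixels'][...,0].astype(int)-p['pixels'][...,2]
G=g(s)[156:200,306:326]
for i in range(0,44,2): print(156+i,G[i])
w=(t['pixels'].min(2)>150).astype(np.uint8); w[:180]=0
n,l,st,c=cv2.connectedComponentsWithStats(w)
for k in range(1,n):
  if st[k,4]>15: print(st[k],c[k],atz(t,*c[k],24).round(0))
"
```

```text
156 [23 23 24 23 23 23 23 24 23 23 24 24 23 24 24 24 24 23 24 23]
158 [24 23 23 23 23 24 23 24 23 23 23 23 23 23 23 24 24 23 24 24]
160 [23 23 23 23 23 23 23 22 24 23 24 24 24 24 24 23 23 24 23 23]
162 [23 24 24 23 23 23 23 24 24 26 25 23 22 22 22 22 23 23 23 22]
164 [23 23 23 22 22 24 39 70 86 89 78 50 26 23 22 22 23 22 23 23]
166 [ 22  22  22  22  22  28  63 102 107 108 106  87  36  23  23  23  23  23
  23  23]
168 [22 22 22 22 23 26 40 66 76 76 74 57 32 23 22 22 22 22 22 23]
170 [22 22 22 23 22 29 45 65 73 73 71 57 32 24 23 22 21 22 22 22]
172 [22 22 23 22 22 23 32 63 72 72 71 60 36 23 21 23 22 23 22 22]
174 [22 23 21 22 22 22 31 63 71 73 72 65 51 26 22 22 23 23 23 22]
176 [22 21 21 21 22 22 30 57 70 73 72 62 39 23 22 22 22 22 22 22]
178 [22 22 21 22 21 23 29 55 69 72 71 61 37 23 23 22 22 22 22 23]
180 [22 21 22 22 22 21 29 54 69 72 72 62 38 24 22 22 22 21 22 22]
182 [21 21 21 22 22 22 28 48 69 72 72 62 38 23 21 21 21 21 21 21]
184 [21 21 22 22 23 22 27 46 67 73 72 64 43 23 21 21 21 21 21 22]
186 [22 22 21 22 22 22 26 46 67 72 72 65 44 24 22 22 22 22 22 22]
188 [21 21 20 21 22 21 26 46 68 73 73 69 54 25 21 23 23 22 21 22]
190 [21 21 21 21 21 21 25 43 67 72 73 70 55 25 22 21 21 22 22 21]
192 [20 21 21 21 22 21 25 38 66 72 72 71 58 25 20 21 20 21 20 21]
194 [21 21 22 21 21 23 38 65 69 72 72 70 59 45 25 21 22 21 21 22]
196 [21 21 21 21 22 22 36 68 71 71 72 76 84 72 30 22 23 25 28 35]
198 [21 21 20 21 20 21 25 40 50 53 57 55 51 55 62 72 79 89 96 98]
[391 199  15  14  77] [397.75324675 204.88311688] [ 698. -208.   24.]
[426 200  16  15  76] [433.05263158 206.76315789] [ 693. -289.   24.]
[187 264  11  11  91] [191.71428571 268.9010989 ] [560. 254.  24.]
[140 296  14  14 100] [146.12 302.15] [489. 351.  24.]
```

```bash
python3 -c "
from cell import manip
print(manip.read_state()['clock'],manip.sign_off())"
```

```text
the job is handed in; nothing more can be done
50.7167 None
```

The half-hitch tool is standing shank-down in the vial with its collar on the rim. I handed the job in at 50.7 s.

**What I did**
- I lifted the cap off and set it down on the bench.
- I drew the tool from the rack by its shank, laid it across the middle notch of the rest and let go.
- I regripped it by the handle and turned it shank-down in two stages. First I pushed the handle end against one cheek of the rest, then I pivoted the tool with its tip against the outside of the other.
- I lowered it into the vial until the collar stopped, backed off about 1 mm, opened the fingers and moved the arm away.

**Last checks**
- **Seating:** on the last push the wrist force rose to about 14 N while the collar stayed still. In the final pictures the handle end appears within about 1 pixel of where an upright, seated tool should show it.
- **Cap:** it stands at about (560, 254) mm, roughly 115 mm from the vial.
- **Bystanders:** the ones the networks found are within a few millimetres of where they started. The networks missed the bobbin in the side view but found it in the top view.

**What failed or disagreed**
- The first attempt to lay the tool down failed. The tool slipped in the grip and, once released, leaned at about 43° instead of lying level. I gripped it harder, pulled it inward and laid it flat on the second try.
- My first regrip, near the handle end at 4 N, did not let the tool swing down under its own weight. I put it back on the rest and took a different grip.
- In the last pictures the networks mislabelled some things. They confused the hitch tool with the wax jar and did not find the cap, so I located both from pixel values instead.
- I had used up the 12 picture views by then, so the insertion and the final state were checked from numbers only.

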